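Clip the probe holder on the plating tank and set its gland nut to a sliding fit

TASK

Move the clip-on probe holder from the plain rinse tank to the plating tank (the taller one, with the metal anode sheet hung on its far wall): squeeze its sprung clamp open by the handles, seat it fully down on about the middle of the rim nearest the robot with the gland inside the tank, and let the clamp close on the wall. Then screw the gland nut down (clockwise) until it bottoms out, back it off a quarter turn so that a probe will just slide through, and finish still holding the nut there, gripped between the fingers, with the holder still seated, for the person who feeds the probe in. Leave the other things on the bench alone.

Things in the scene. Friction and masses are not known exactly. Their poses are not given: they have to be found in the camera images.
- probe_holder: Grey plastic clip-on probe holder, about 180 g, 118 mm long. Origin: underside of its saddle bar (x -6 to +20, 5 mm thick), over the middle of the wall it sits on; z up, y along the wall, x to the inside of the tank. Clamp handles at y = +34 mm, gland at x +28, y -38 mm. At the start clipped on the rinse tank's rim nearest the robot, gland inside.
- clamp_grip (a point): Where to squeeze the clamp: between its two upright handles, 20 mm wide, 6 mm under their tops, at x +2, y +34, z +70 mm in the holder's frame and with its axes; fingers close along x. Over the handles 48 mm when closed (x -32 to +16; the outer one leans out), 28 mm when squeezed to the stop (x -12 to +16, parallel). Needs 11 N rising to 15 N; grip with 25 to 35 N.
- clamp_open (a joint): Opening of the sprung jaw, rad: 0 closed on an 8 mm wall, 0.4 at its stop. Its rubber pad bears on the outside of the wall 8 to 22 mm below the rim with about 13 N; inside the wall hang a rigid apron plate (x +4 to +9 mm, 34 mm deep, 118 mm long) and the gland's guide tube (30 mm deep). Wide open, pad and apron are 20 mm apart (26 mm at the mouth).
- gland_nut: Black knurled gland nut on the gland, 34 mm diameter, 22 mm high, axis vertical, small grey rib on top. Origin: centre of its underside, at x +28, y -38, z +29 mm in the holder's frame when bottomed; turns with the nut. Right-hand thread, 4 mm pitch: clockwise from above screws it down. Turns at about 0.03 N m, then stops hard on its collar.
- nut_grip (a point): Point on the nut's axis at mid height, 11 mm above its underside: where to grip it from above, any yaw, with 10 to 20 N. The clamp's handles stand 62 mm from this axis.
- nut_turn (a joint): How far the nut is unscrewed from its bottomed position, rad: 0 bottomed, 1.57 backed off a quarter turn; grows counterclockwise seen from above. At the start between 2.3 and 3.9.
- plating_tank: Fixed off-white plastic plating tank, open on top, 120 (x) by 210 (y) by 160 mm high, wall 8 mm, with a perforated metal anode sheet hooked over the middle of its far (+x) wall, rising 6 mm above the rim. Origin at the centre of its underside, z up; its -x long wall is the one nearest the robot.
- plating_tank_rim (a point): Middle of the top edge of the plating tank's wall nearest the robot (middle of the wall's thickness), 160 mm above the bench; x points to the inside of the tank, y along the wall, z up. The seated holder's origin comes here with the same axes.
- rinse_tank: Fixed plain off-white plastic rinse tank, open on top, 120 (x) by 210 (y) by 140 mm high, wall 8 mm, empty. Origin at the centre of its underside.
- rinse_tank_rim (a point): Middle of the top edge of the rinse tank's wall nearest the robot, 140 mm above the bench; axes as for the plating tank.
- brightener: Bystander: white bottle, 56 mm diameter, 130 mm high, origin under its centre.
- lidded_pot: Bystander: off-white pot with lid, 124 by 134 by 164 mm high, origin under its centre.
- tank_lid: Bystander: loose off-white lid lying on the bench, 216 by 126 mm, 30 mm high with its handle, origin under its centre.
- ph_probe: Bystander: probe standing in its clear storage bottle on a round foot 80 mm in diameter, 200 mm high, origin under its centre.

How it is judged:
On the way, in this order (a step that is already met when the one before it is completed fails the run):
1. the holder is seated on the middle of the plating tank's near rim, gland inside, the clamp closed on the wall and let go (x of probe_holder in the frame of plating_tank_rim between -0.004 and 0.004 m and y of probe_holder in the frame of plating_tank_rim between -0.04 and 0.04 m and z of probe_holder in the frame of plating_tank_rim between -0.003 and 0.004 m and angle between the y axis of probe_holder and the y axis of plating_tank_rim, either way round below 0.1 rad and angle between probe_holder's own z axis and vertical below 0.1 rad and x of nut_grip in the frame of plating_tank_rim above 0.01 m and value of joint clamp_open below 0.06 rad and contact force between the fingers and probe_holder below 0.3 N), for 0.2 s.
2. the gland nut is screwed down until it bottoms out (x of probe_holder in the frame of plating_tank_rim between -0.004 and 0.004 m and y of probe_holder in the frame of plating_tank_rim between -0.04 and 0.04 m and z of probe_holder in the frame of plating_tank_rim between -0.003 and 0.004 m and angle between the y axis of probe_holder and the y axis of plating_tank_rim, either way round below 0.1 rad and angle between probe_holder's own z axis and vertical below 0.1 rad and x of nut_grip in the frame of plating_tank_rim above 0.01 m and value of joint clamp_open below 0.06 rad and value of joint nut_turn below 0.08 rad), for 0.1 s.
At the end, for the whole second after the job is handed in: Holder on the plating tank's near rim: within 4 mm across and in height, 40 mm of the middle along it, 0.1 rad, gland inside, clamp closed (under 0.06 rad). Nut still, backed off 65 to 115 degrees (1.13 to 2.01 rad) from bottomed, and gripped by the fingers with more than 1.5 N (x of probe_holder in the frame of plating_tank_rim between -0.004 and 0.004 m and y of probe_holder in the frame of plating_tank_rim between -0.04 and 0.04 m and z of probe_holder in the frame of plating_tank_rim between -0.003 and 0.004 m and angle between the y axis of probe_holder and the y axis of plating_tank_rim, either way round below 0.1 rad and angle between probe_holder's own z axis and vertical below 0.1 rad and x of nut_grip in the frame of plating_tank_rim above 0.01 m and value of joint clamp_open below 0.06 rad and value of joint nut_turn between 1.13 and 2.01 rad and velocity of joint nut_turn between -0.1 and 0.1 rad/s and contact force between the fingers and gland_nut above 1.5 N); the arm keeps its last pose, push and grip.
It fails at once if a bystander is pushed more than 30 mm or tipped (distance of any of brightener, lidded_pot, tank_lid, ph_probe from where it was at the start of the episode above 0.03 m or angle between any of brightener, lidded_pot, tank_lid, ph_probe's own z axis and vertical above 0.5 rad).
It also fails if it takes over 67 s, if anything falls off the work surface, if the arm or the gripper's body presses on something with over 40 N, if the wrist force passes 120 N, or if a joint passes its speed limit or range.

ROBOT

A 6-joint arm with a two-finger parallel gripper is mounted at the origin on the work surface. World frame = base frame: x ahead of the robot, y to its left, z up, the work surface at z = 0. Lengths are in m, angles in rad, forces in N, time in s.
With the tool pointing down it reaches from about 0.35 to 0.775 m from the base axis. Payload 7.3 kg.
Tool frame: the origin (TCP) lies between the finger pads; the fingertips stand 25 mm ahead of it and the grasp point (between the pads) lies 6 mm ahead of it; y points along the fingers, z is the direction in which the jaws open and shut, and the axes are right-handed (so a half turn about y gives the same grasp; the last joint's range is limited). The gripper opens to 92 mm and grips with 3 to 60 N. Pads are 19 mm wide; open, the fingers measure 130 mm over their backs; the gripper's body (75 mm by 190 mm) begins 47 mm behind the grasp point.
Start: joints at [1.194, 0.342, 1.524, -0, 1.275, -0.146], TCP at [0.12, 0.511, 0.252] pointing down, gripper open.
Joint ranges: [-2.53, 2.53], [-0.77, 2.02], [0.04, 2.7], [-1, 4.14], [0.28, 2.66], [-3.11, 3.11]. Speed limits (rad/s): [2.57, 2.57, 3.14, 3.14, 3.14, 3.14].

INTERFACE

Orientations are given as [roll, pitch, yaw] about the fixed x, y, z axes, in that order (R = Rz(yaw) Ry(pitch) Rx(roll)).
In Python, from cell import sensors, read_camera, hand_in gives the robot as it stands. The module is installed in compiled form; this text tells all that it offers.
- The arm moves only by the tool send_rows, never from a script. Its argument "motion" is a list that holds one entry, the list of rows, each a list of 4 numbers: the shift along the tool's x, y, z in m, then the turn about the tool's y in degrees. In form: [[[tx, ty, tz, twist], ...]]. A call has 1 to 8 rows; each row is the pose to reach, as a shift and turn from the pose measured when the call began, along the tool's axes at that moment; what a row does not reach only later rows make up. A row lasts 1/10 s, in which the tool goes at most 50 mm and 8.59 degrees, less where a joint would pass 70% of its speed; a pose out of reach is approached as far as the arm can. A call with a gripper value outside its range is refused whole. "gripper" is the opening, from 0 (shut) to 1 (fully open), set as the call begins (left out, the last holds). The fingers move at their own pace and stop on an object; "grip_force" is the grip in N (left out, the last holds). Time passes only in rows, so rows that repeat a pose let the fingers close. It gives the time, the measured TCP pose, the force and the opening at its end, in the units of the state.
- sensors.observe(): the state, without advancing time (a new reading comes with each control period).
- read_camera(name): name is "scene" or "top" or "wrist"; returns a dict with "frame" (480x640x3 uint8, red, green, blue), "fx", "fy", "cx", "cy" (pixels), "extrinsics" (4x4, takes a point from world to camera coordinates). Camera axes: x right, y up, looking along -z (the intrinsics and any distortion apply to the point x, -y, -z); pixel columns grow to the right and rows downward; lengths in m; the calibration is good to about 2 mm. The wrist camera is an equidistant fisheye: a pixel r from the principal point sees the ray r / f radians off the axis. A picture is of the moment at which its call begins. There is no depth.
- hand_in(): hands the job in, once; it reports no verdict.
The state is a dict: "time": time; "qpos": joint angles; "qvel": joint speeds; "joint_efforts": joint torques, N m; "tool_pos": TCP position; "tool_rot": TCP orientation; "contact_force": force on the tool from outside, world axes, zero at the start; "torque": the same for the moment, N m; "opening": finger opening in m.
Only numpy, scipy, OpenCV 4.12 (cv2) and the standard library are available. Lean on these libraries where they do the work, as an engineer would, in place of code of your own. Each camera call takes 0.05 s, during which the arm holds its last target.

## Working session

There is one attempt and no reset: what is moved stays moved. The work goes in short steps, Python scripts to look and compute and a tool call to move; the robot and the scene stay as the last step left them, time stands still between calls to the robot, and variables do not carry over. Pictures are saved under pics/ and viewed, and the job is handed in when it is done.

Besides the shell and the picture viewer there is one more tool, called after "Request:" as name([rows], argument=value, ...), one row to a line, values as JSON. send_rows: Moves the arm, as the interface text tells. Its arguments: {"type":"object","properties":{"motion":{"type":"array"},"gripper":{"type":"number"},"grip_force":{"type":"number"}},"required":["motion"]}

```bash
mkdir -p pics; ls; python3 - <<'E'
from cell import sensors, read_camera
import cv2,numpy as np
s=sensors.observe()
print(s)
for n in ["scene","top","wrist"]:
    c=read_camera(n)
    cv2.imwrite(f"pics/{n}0.png",c["frame"][:,:,::-1])
    print(n,c["fx"],c["fy"],c["cx"],c["cy"],c["extrinsics"].tolist() if hasattr(c["extrinsics"],'tolist') else c["extrinsics"],c.keys())
E
```

```text
pics
{'time': 0.0, 'qpos': array([ 1.19397879e+00,  3.42703972e-01,  1.52501648e+00, -1.43342985e-05,
        1.27537460e+00, -1.45972701e-01]), 'qvel': array([-0.00071039,  0.0017796 , -0.00071774, -0.00107371, -0.00127454,
        0.00037401]), 'joint_efforts': array([ 5.30632315e-04, -4.31222713e+01, -2.44233209e+01,  7.19577447e-02,
        5.54866449e-02, -5.80361939e-05]), 'tool_pos': array([0.11995326, 0.51073962, 0.25105484]), 'tool_rot': array([-1.57228474e+00,  2.04969745e-04, -2.30840808e-01]), 'contact_force': array([0.10567486, 0.06755936, 0.59478044]), 'torque': array([ 0.03268992, -0.04492441,  0.02236006]), 'opening': 0.09197194580126869}
scene 612.3712228213805 612.3712228213805 329.05162108697976 249.54086377359778 [[0.7343458974458082, 0.6786447297939248, -0.013320421443831373, -0.43691233557466563], [-0.4475476740633694, 0.49884882524669655, 0.7421933231917807, 0.14618589194771336], [0.5103304638613873, -0.5390650983628242, 0.6700534586002075, -1.8888463561472162], [0.0, 0.0, 0.0, 1.0]] dict_keys(['frame', 'fx', 'fy', 'cx', 'cy', 'extrinsics'])
top 440.03402283769793 440.03402283769793 314.9348629603886 236.07161116914364 [[-0.025803244501682837, -0.9996528947934836, 0.00531812976476869, 0.01669054345761942], [0.9889756068381749, -0.024750948403311743, 0.1459953411318338, -0.6085706820269688], [-0.1458130366333899, 0.00902665409468758, 0.9892709830292228, -0.9907551811371513], [0.0, 0.0, 0.0, 1.0]] dict_keys(['frame', 'fx', 'fy', 'cx', 'cy', 'extrinsics'])
wrist 371.64829954431775 371.64829954431775 324.82942426342805 240.4526058121858 [[0.22874550596156312, 0.9734860302618967, -0.0006651220366671073, -0.5240445239906127], [-0.9306346617127724, 0.21847589535605885, -0.29357692274278574, 0.03766614193369405], [-0.28564771996489596, 0.06777338735302862, 0.9559352216785165, -0.3906462625388803], [0.0, 0.0, 0.0, 1.0]] dict_keys(['frame', 'fx', 'fy', 'cx', 'cy', 'extrinsics'])
```

View pics/scene0.png

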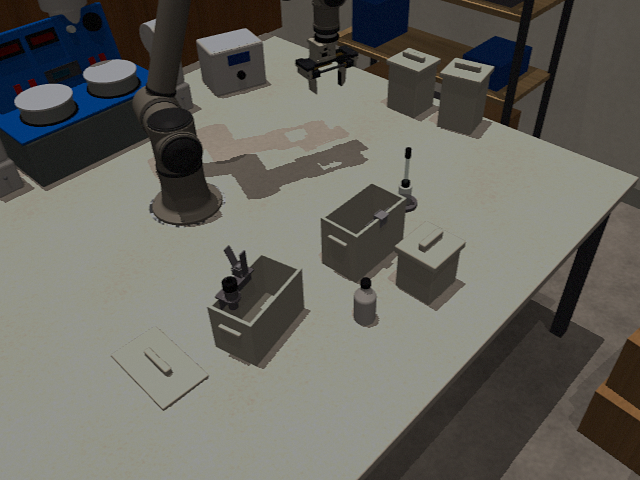

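View pics/top0.png

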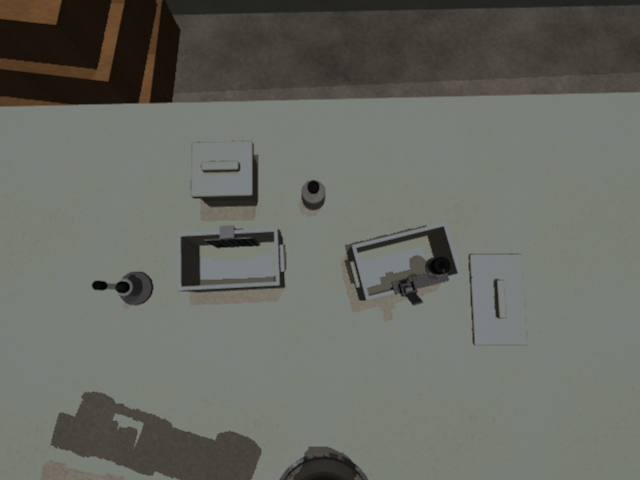

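View pics/wrist0.png

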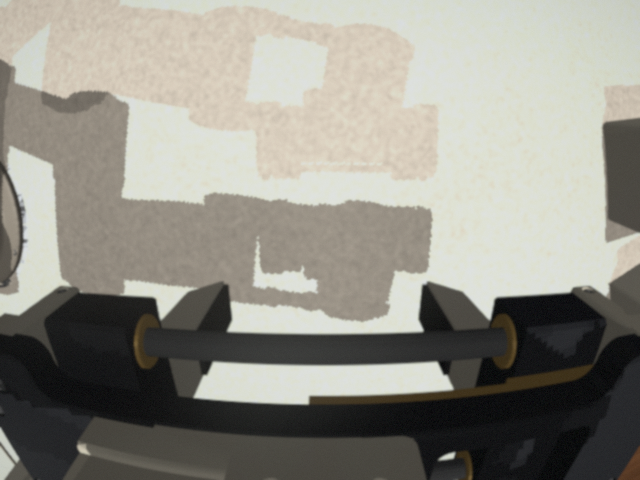

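```bash
cat > h.py <<'E'
import cv2,numpy as np
from cell import sensors, read_camera
def project(c,P,fish=False):
    P=np.atleast_2d(P);E=np.array(c["extrinsics"]);X=P@E[:3,:3].T+E[:3,3]
    x,y,z=X[:,0],-X[:,1],-X[:,2]
    if fish:
        r=np.hypot(x,y);th=np.arctan2(r,z);k=np.where(r>1e-9,th/np.maximum(r,1e-9),1/z);u,v=x*k,y*k
    else: u,v=x/z,y/z
    return np.c_[c["fx"]*u+c["cx"],c["fy"]*v+c["cy"]]
def ray(c,px,fish=False):
    E=np.array(c["extrinsics"]);a=(px[0]-c["cx"])/c["fx"];b=(px[1]-c["cy"])/c["fy"]
    if fish:
        r=np.hypot(a,b);s=np.sin(r)/r if r>0 else 1;d=np.array([a*s,-b*s,-np.cos(r)])
    else: d=np.array([a,-b,-1.])
    R=E[:3,:3];return -R.T@E[:3,3],R.T@d
def onz(c,px,z,fish=False):
    o,d=ray(c,px,fish);return o+d*(z-o[2])/d[2]
def shot(n,tag,crop=None,k=1):
    c=read_camera(n);c['fish']=(n=="wrist");im=c["frame"][:,:,::-1].copy()
    np.savez(f"pics/{tag}.npz",**{a:np.array(b) for a,b in c.items()})
    save(im,tag,crop,k);return c
def save(im,tag,crop=None,k=1):
    if crop: x0,y0,x1,y1=crop;im=im[y0:y1,x0:x1]
    cv2.imwrite(f"pics/{tag}.png",cv2.resize(im,None,fx=k,fy=k,interpolation=cv2.INTER_CUBIC))
def load(tag):
    d=np.load(f"pics/{tag}.npz");c={k:d[k] for k in d};return c
E
python3 - <<'E'
from h import *
c=shot("top","top1",(340,210,470,310),6)
save(c["frame"][:,:,::-1].copy(),"top1b",(170,215,300,300),6)
for p in [(348,243),(447,226),(457,276),(366,300)]: print('rinse',onz(c,p,.14))
for p in [(180,237),(280,231),(282,289),(180,291)]: print('plat',onz(c,p,.16))
E
```

```text
rinse [ 0.57806727 -0.06792481  0.14      ]
rinse [ 0.60947936 -0.28160779  0.14      ]
rinse [ 0.50213989 -0.29527493  0.14      ]
rinse [ 0.45703588 -0.10113551  0.14      ]
plat [0.59687182 0.28341657 0.16      ]
plat [0.60433279 0.07500691 0.16      ]
plat [0.48380426 0.07262122 0.16      ]
plat [0.48509401 0.28130798 0.16      ]
```

View pics/top1.png

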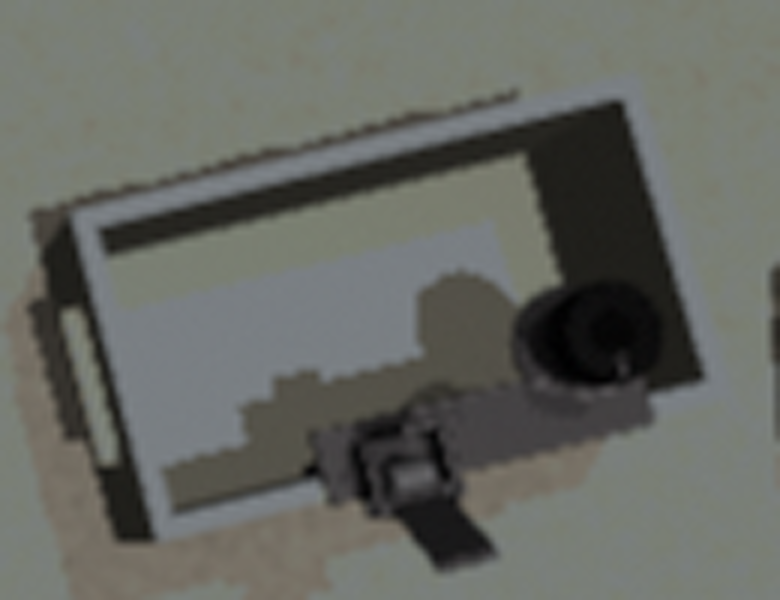

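View pics/top1b.png

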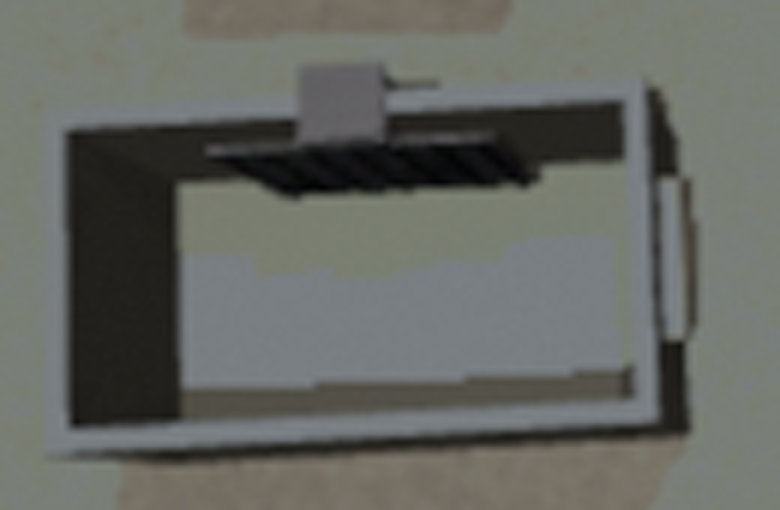

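```bash
cat >> h.py <<'E'
from scipy.optimize import least_squares
def fitpose(c,L,px,x0,z):
    L=np.array(L,float);px=np.array(px,float)
    def W(p):
        C,S=np.cos(p[2]),np.sin(p[2]);return np.c_[p[0]+C*L[:,0]-S*L[:,1],p[1]+S*L[:,0]+C*L[:,1],z+L[:,2]]
    f=lambda p:(project(c,W(p),bool(c.get('fish',False)))-px).ravel()
    r=least_squares(f,x0,loss='soft_l1');return r.x,f(r.x).reshape(-1,2)
E
python3 - <<'E'
from h import *
c=load("top1")
# frame at near rim middle: corners
L=[(116,105,0),(116,-105,0),(-4,-105,0),(-4,105,0)];L=np.array(L)/1000
p=np.array([(72,212),(630,82),(712,378),(150,540)])/6-.5+.083+[340,210]
r,e=fitpose(c,L,p,[.48,-.2,.15],.14);print('rinse',r,e.round(1).tolist())
p=np.array([(50,112),(645,82),(658,418),(50,455)])/6-.42+[170,215]
q,e=fitpose(c,L,p,[.48,.17,0],.16);print('plat',q,e.round(1).tolist())
print('nut', onz(c,np.array([610,325])/6+[340,210],.194), 'inner handle top',onz(c,np.array([413,475])/6+[340,210],.216),'outer top end',onz(c,np.array([468,560])/6+[340,210],.216))
E
```

```text
rinse [ 0.48419771 -0.19974004  0.21889331] [[-1.6, -0.4], [-0.0, -2.1], [2.4, 2.9], [-0.0, 0.2]]
plat [0.49288634 0.18158512 0.02884334] [[-0.9, -0.4], [0.5, -0.7], [0.8, 0.8], [-0.4, 0.3]]
nut [ 0.52384586 -0.24859462  0.194     ] inner handle top [ 0.4756149  -0.17544956  0.216     ] outer top end [ 0.44820282 -0.19151103  0.216     ]
```

```bash
cat >> h.py <<'E'
from scipy.spatial.transform import Rotation as Ro
def tool():
    s=sensors.observe();return np.array(s['tool_pos']),Ro.from_euler('xyz',s['tool_rot']).as_matrix(),s
def delta(P,yaw=None):
    p,R,s=tool();d=R.T@(np.array(P)-p);y=s['tool_rot'][2]
    t=0 if yaw is None else -np.degrees(np.arctan2(np.sin(yaw-y),np.cos(yaw-y)))
    print('row mm',(d*1000).round(1),'twist',round(t,2),'| pos',p.round(4),'yaw',round(y,4),'q6',round(s['qpos'][5],2));return d,t
E
python3 - <<'E'
from h import *
c=load("wrist0") if 0 else read_camera("wrist")
p,R,s=tool();E=np.array(c["extrinsics"]);print('cam in tool',R.T@(-E[:3,:3].T@E[:3,3]-p),'axis',R.T@(-E[2,:3]),'up',R.T@E[1,:3])
delta([.38,.2,.36],-1.36);delta([.48,-.17,.36],-1.36)
E
```

```text
cam in tool [-0.07864528 -0.13289703 -0.00058027] axis [2.93731880e-01 9.55887760e-01 4.16700559e-04] up [-9.55887850e-01  2.93731855e-01  1.22639109e-04]
row mm [ 324.2 -108.4 -243.3] twist 64.7 | pos [0.12   0.5109 0.2514] yaw -0.2308 q6 -0.15
row mm [ 506.2 -108.3 -580.6] twist 64.7 | pos [0.12   0.5109 0.2514] yaw -0.2308 q6 -0.15
```

Request:
send_rows([
  [[0.1, -0.1, -0.08, 20], [0.324, -0.108, -0.243, 64.7], [0.324, -0.108, -0.243, 64.7], [0.324, -0.108, -0.243, 64.7], [0.324, -0.108, -0.243, 64.7], [0.324, -0.108, -0.243, 64.7], [0.324, -0.108, -0.243, 64.7], [0.324, -0.108, -0.243, 64.7]],
])

```text
time: 1.05
tool_pos: [0.3658, 0.2163, 0.3553]
tool_rot: [-1.571, -0.0, -1.365]
contact_force: [0.8, 0.2, -0.8]
opening: 0.0919
```

```bash
python3 - <<'E'
from h import *
delta([.48,-.15,.36],-1.36)
E
```

```text
row mm [381.9  -4.6  37. ] twist -0.3 | pos [0.3658 0.2163 0.3553] yaw -1.3652 q6 0.15
```

Request:
send_rows([
  [[0.382, -0.005, 0.037, 0], [0.382, -0.005, 0.037, 0], [0.382, -0.005, 0.037, 0], [0.382, -0.005, 0.037, 0], [0.382, -0.005, 0.037, 0], [0.382, -0.005, 0.037, 0], [0.382, -0.005, 0.037, 0], [0.382, -0.005, 0.037, 0]],
])

```text
time: 1.85
tool_pos: [0.4802, -0.1532, 0.3601]
tool_rot: [-1.571, -0.001, -1.367]
contact_force: [0.9, 0.3, 0.9]
opening: 0.0919
```

```bash
python3 - <<'E'
from h import *
delta([.48,-.15,.36],-1.36)
c=shot("wrist","w1")
E
```

```text
row mm [-3.1  0.1  0.4] twist -0.41 | pos [ 0.4802 -0.1532  0.3601] yaw -1.3671 q6 -0.66
```

View pics/w1.png

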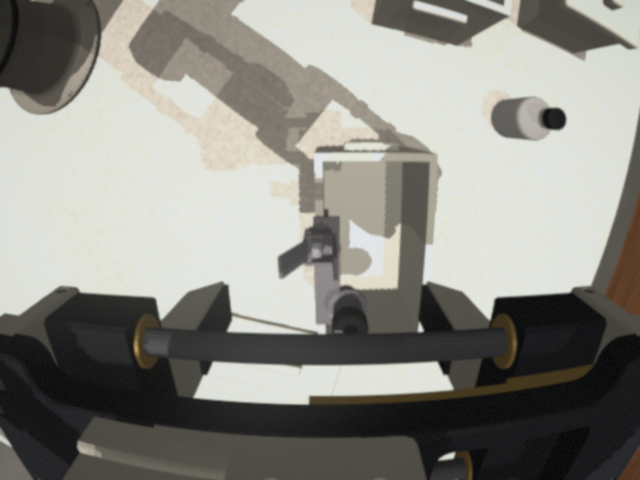

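```bash
python3 - <<'E'
from h import *
c=load("w1");save(c["frame"][:,:,::-1].copy(),"w1a",(265,135,445,345),3.6 if 0 else 2.8)
save(c["frame"][:,:,::-1].copy(),"w1b",(270,200,380,300),6)
E
```

```text
(no output)
```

View pics/w1a.png

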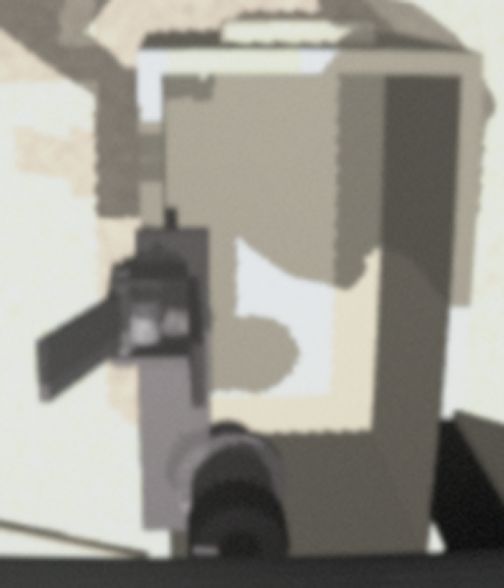

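View pics/w1b.png

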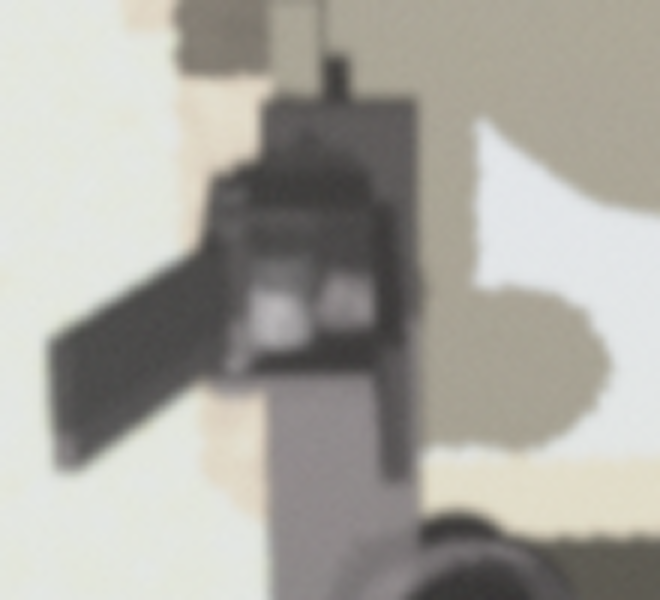

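```bash
python3 - <<'E'
from h import *
c=load("w1")
L=np.array([(-4,105,0),(116,105,0),(4,97,0),(108,97,0)])/1e3
r,e=fitpose(c,L,[(314.3,152.9),(436.4,153.6),(323.2,161.8),(429.3,161.8)],[.48,-.2,.2],.14);print('tank',r,e.round(1).tolist())
L=np.array([(-6,59,5),(20,59,5),(-6,-59,5),(-32,44,76),(-32,24,76),(16,24,76)])/1e3
px=[(313.7,216.3),(339.7,216.3),(316,323.6),(278.3,256.7),(281.3,278.3),(337.5,280)]
r,e=fitpose(c,L,px,[.48,-.2,.2],.14);print('holder',r,e.round(1).tolist())
C,S=np.cos(r[2]),np.sin(r[2]);g=np.array([r[0]+C*.002-S*.034,r[1]+S*.002+C*.034,.14+.07]);print('grip',g)
delta(g+[0,0,.006],r[2]-np.pi/2)
delta(g+[0,0,.05],r[2]-np.pi/2)
E
```

```text
tank [ 0.48638745 -0.20146078  0.2213274 ] [[-0.4, 0.4], [1.2, 0.1], [-0.7, -0.3], [0.3, -0.1]]
holder [ 0.48939009 -0.21563458  0.21540624] [[-0.4, 0.3], [0.6, -0.0], [-0.2, 0.6], [0.1, -0.5], [-1.6, 1.0], [1.3, -1.1]]
grip [ 0.48407656 -0.18199284  0.21      ]
row mm [ 24.6 143.5  -2.1] twist -0.81 | pos [ 0.4812 -0.157   0.3594] yaw -1.3695 q6 -0.67
row mm [24.7 99.5 -2.1] twist -0.81 | pos [ 0.4812 -0.157   0.3594] yaw -1.3695 q6 -0.67
```

Request:
send_rows([
  [[0.025, 0.05, -0.002, -0.8], [0.025, 0.1, -0.002, -0.8], [0.025, 0.1, -0.002, -0.8], [0.025, 0.1, -0.002, -0.8], [0.025, 0.1, -0.002, -0.8]],
], gripper=1)

```text
time: 2.4
tool_pos: [0.4853, -0.1822, 0.2618]
tool_rot: [-1.569, -0.005, -1.355]
contact_force: [0.2, 0.4, 1.0]
opening: 0.0918
```

```bash
python3 - <<'E'
from h import *
delta([ 0.48407656,-0.18199284,.216],.2175-np.pi/2)
c=shot("wrist","w2");save(c["frame"][:,:,::-1].copy(),"w2a",(215,150,435,345),3.6)
E
```

```text
row mm [-0.6 45.8 -1.2] twist -0.09 | pos [ 0.4853 -0.1822  0.2618] yaw -1.3549 q6 -0.72
```

View pics/w2a.png

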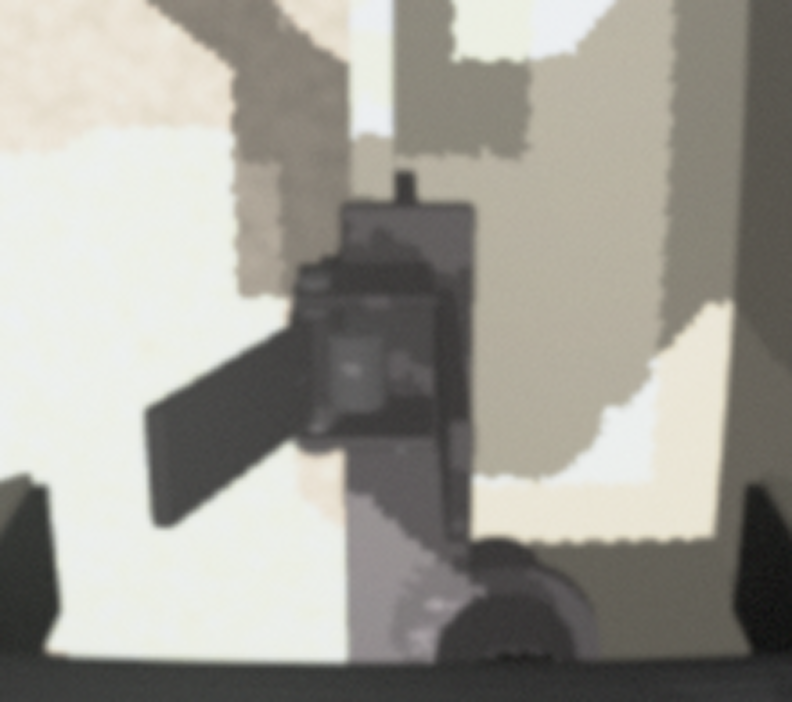

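```bash
python3 - <<'E'
from h import *
c=load("w2")
L0=np.array([(-32,44,76),(-32,24,76),(16,24,76),(16,44,76),(4,59,0),(9,59,0),(-6,0,5),(20,0,5)])/1e3
px=np.array([(256.1,263.3),(258.1,295.8),(344.7,300),(345.6,267.2),(325,197.8),(329.7,197.8),(310.3,206.4),(346.7,206.4)])
def W(q):
    L=L0.copy();L[6:,1]=q[3];C,S=np.cos(q[2]),np.sin(q[2])
    return np.c_[q[0]+C*L[:,0]-S*L[:,1],q[1]+S*L[:,0]+C*L[:,1],.14+L[:,2]]
f=lambda q:(project(c,W(q),True)-px).ravel()
r=least_squares(f,[.485,-.21,.217,.05],loss='soft_l1').x;print(r,f(r).reshape(-1,2).round(1).tolist())
C,S=np.cos(r[2]),np.sin(r[2]);g=np.array([r[0]+C*.002-S*.034,r[1]+S*.002+C*.034,.21]);print('grip',g)
delta(g+[0,0,.006],.2175-np.pi/2)
E
```

```text
[ 0.48778481 -0.21527113  0.19573231  0.05905242] [[-1.7, -0.8], [-1.9, 1.3], [0.8, -0.7], [1.4, -2.8], [-0.8, 7.1], [1.7, 7.2], [-0.7, -0.4], [0.8, 0.4]]
grip [ 0.48313413 -0.18153138  0.21      ]
row mm [-1.4 46.1 -2.2] twist -0.08 | pos [ 0.4854 -0.1822  0.2622] yaw -1.3548 q6 -0.72
```

Request:
send_rows([
  [[-0.001, 0.023, -0.0015, 0], [-0.001, 0.046, -0.0015, 0], [-0.001, 0.046, -0.0015, 0], [-0.001, 0.046, -0.0015, 0]],
])

```text
time: 2.85
tool_pos: [0.4847, -0.1817, 0.2181]
tool_rot: [-1.566, -0.008, -1.354]
contact_force: [0.2, 0.1, 0.4]
opening: 0.0917
```

```bash
python3 - <<'E'
from h import *
delta([ 0.4836,-0.1818,.216],.2175-np.pi/2);print(tool()[2]['contact_force'])
c=shot("wrist","w3");save(c["frame"][:,:,::-1].copy(),"w3a",(215,150,435,345),3.6)
E
```

```text
row mm [-0.2  2.1 -1.1] twist -0.05 | pos [ 0.4847 -0.1817  0.2181] yaw -1.3541 q6 -0.72
[0.16136618 0.07783094 0.42581451]
```

View pics/w3a.png

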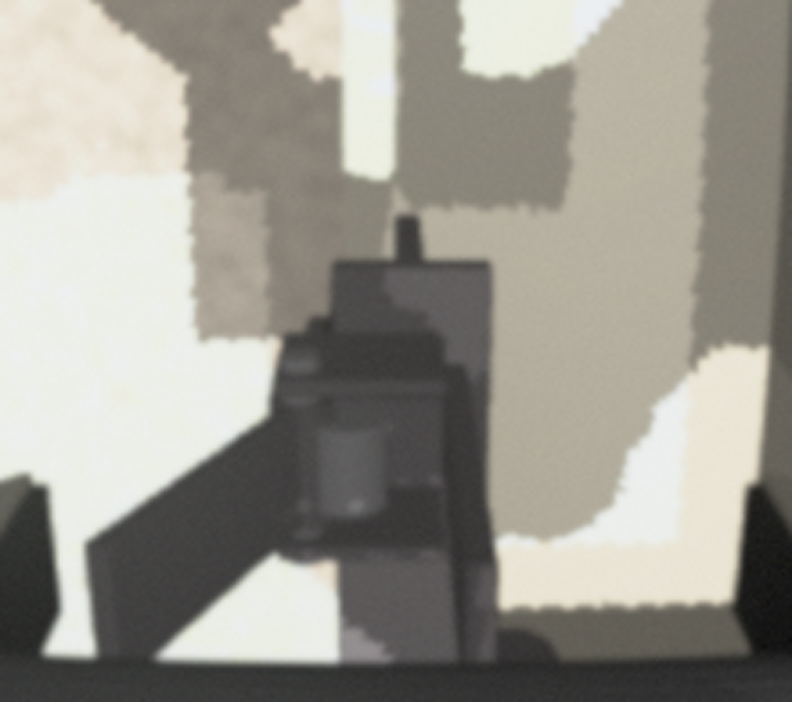

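Request:
send_rows([
  [[0, 0.002, -0.001, 0], [0, 0.002, -0.001, 0], [0, 0.002, -0.001, 0], [0, 0.002, -0.001, 0], [0, 0.002, -0.001, 0], [0, 0.002, -0.001, 0], [0, 0.002, -0.001, 0], [0, 0.002, -0.001, 0]],
], gripper=0.1, grip_force=32)

```text
time: 3.7
tool_pos: [0.4852, -0.1821, 0.2176]
tool_rot: [-1.562, -0.009, -1.354]
contact_force: [-0.2, 4.1, 11.9]
opening: 0.0328
```

```bash
python3 - <<'E'
from h import *
delta([ 0.4836,-0.1818,.216],.2175-np.pi/2);print(tool()[2])
c=shot("wrist","w4");save(c["frame"][:,:,::-1].copy(),"w4a",(215,150,435,345),3.6)
E
```

```text
row mm [-0.7  1.6 -1.5] twist -0.06 | pos [ 0.4852 -0.1821  0.2176] yaw -1.3544 q6 -0.72
{'time': 3.7, 'qpos': array([-5.06403771e-01,  3.53750175e-01,  1.60638083e+00, -1.30226823e-03,
        1.16871775e+00, -7.22311431e-01]), 'qvel': array([ 0.00419705, -0.00508485, -0.01308348,  0.01514194, -0.01044208,
       -0.00152497]), 'joint_efforts': array([ -1.47973973, -36.57545328, -20.07511497,  -0.69073627,
        -0.35799874,   0.04319225]), 'tool_pos': array([ 0.4851812 , -0.18214105,  0.21759328]), 'tool_rot': array([-1.56203136, -0.00932891, -1.35442757]), 'contact_force': array([-0.1927443 ,  4.11136302, 11.88872327]), 'torque': array([ 0.3473218 , -0.05391195,  0.083313  ]), 'opening': 0.03277110777466625}
```

View pics/w4a.png

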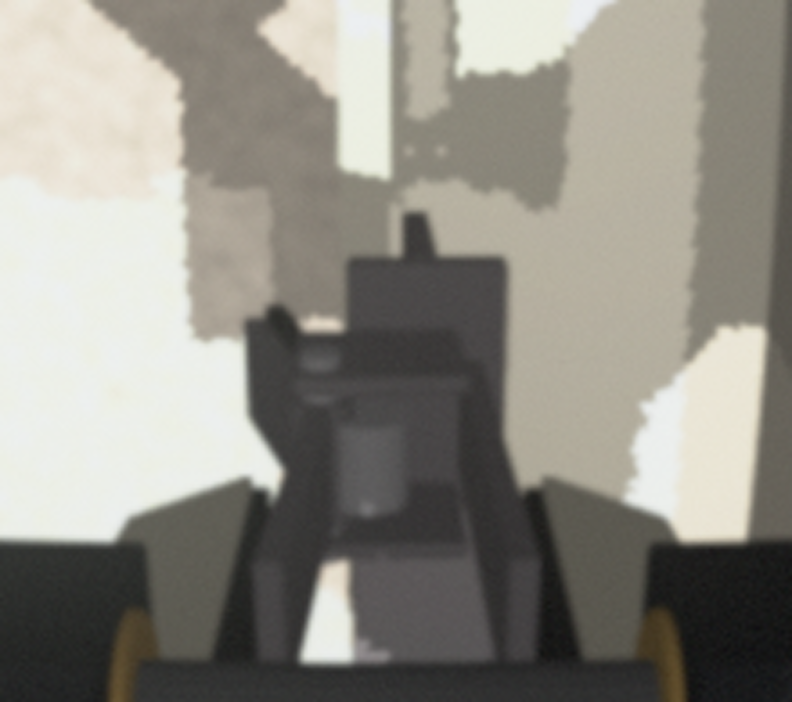

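Request:
send_rows([
  [[0, 0, 0, 0], [0, 0, 0, 0], [0, 0, 0, 0], [0, 0, 0, 0]],
])

```text
time: 4.15
tool_pos: [0.4863, -0.1819, 0.2179]
tool_rot: [-1.559, -0.01, -1.354]
contact_force: [1.1, 1.3, 2.4]
opening: 0.0277
```

Request:
send_rows([
  [[0, -0.003, 0.002, 0], [0, -0.02, 0.002, 0], [0, -0.045, 0.002, 0], [0, -0.07, 0.002, 0], [0, -0.095, 0.002, 0], [0, -0.095, 0.002, 0], [0, -0.095, 0.002, 0]],
])

```text
time: 4.85
tool_pos: [0.4867, -0.1808, 0.3122]
tool_rot: [-1.56, -0.009, -1.355]
contact_force: [0.2, -0.4, -1.7]
opening: 0.0277
```

```bash
python3 - <<'E'
from h import *
delta([ 0.4836,-0.1818,.216],.2175-np.pi/2)
c=shot("wrist","w5");save(c["frame"][:,:,::-1].copy(),"w5a",(215,150,435,345),3.6)
c=shot("scene","s5",(180,150,420,350),3.3)
E
```

```text
row mm [-0.5 96.2 -4.2] twist -0.08 | pos [ 0.4867 -0.1808  0.3122] yaw -1.3547 q6 -0.72
```

View pics/w5a.png

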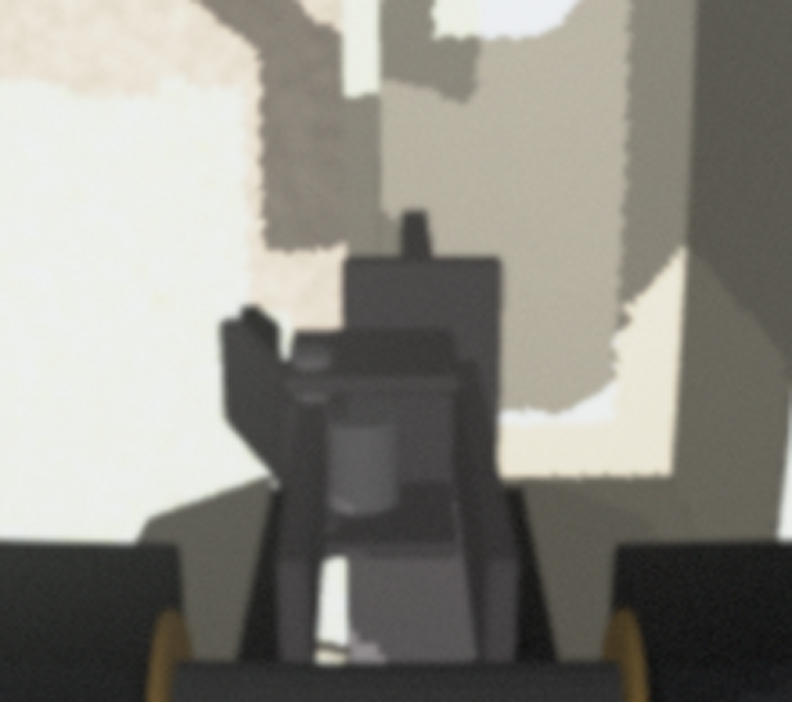

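View pics/s5.png

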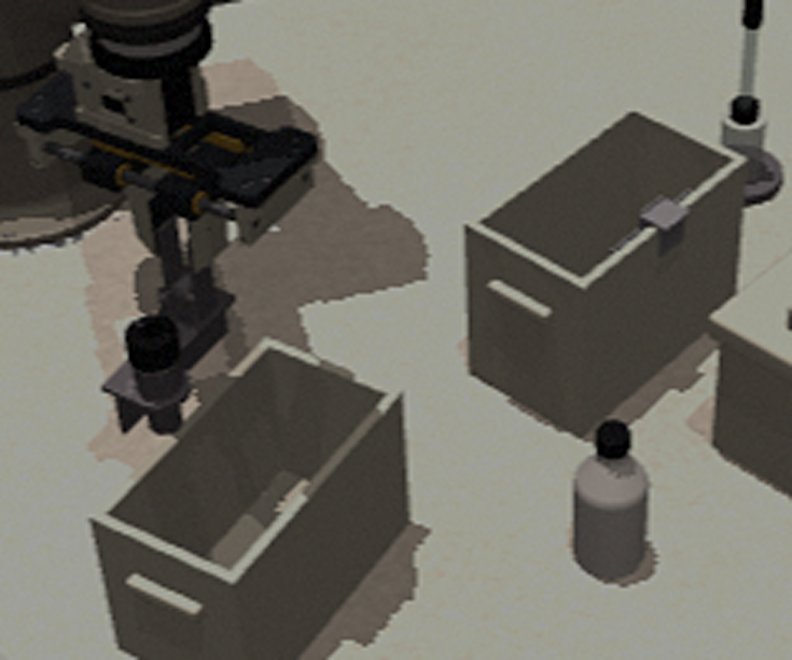

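```bash
cat >> h.py <<'E'
def tcp_for(rim,zr,off=(.00215,.0335,.0777),dx=0,dz=0):
    C,S=np.cos(rim[2]),np.sin(rim[2]);x=off[0]+dx;y=off[1]
    return np.array([rim[0]+C*x-S*y,rim[1]+S*x+C*y,zr+off[2]+dz])
E
python3 - <<'E'
from h import *
q=[.4929,.1816,.0288]
delta(tcp_for(q,.16,dx=.005,dz=.074),q[2]-np.pi/2)
c=load("w5");p,R,s=tool()
# predicted bar end corners in tool frame: holder->tool: tool x=-hy, y=-hz, z=hx
for P in [(-6,59,5),(20,59,5),(16,44,76),(-12,44,76)]:
    P=np.array(P)/1e3-np.array([.00215,.0335,.0777]); print((project(c,p+R@np.array([-P[1],-P[2],P[0]]),True)-[215,150])*3.6)
E
```

```text
row mm [-383.9   -2.5   97.4] twist 10.74 | pos [ 0.4863 -0.1805  0.3113] yaw -1.3546 q6 -0.72
[[337.1521225  262.20867635]]
[[500.06737281 262.210457  ]]
[[509.10821333 547.71714652]]
[[261.70477013 547.74982876]]
```

Request:
send_rows([
  [[-0.384, -0.003, 0.097, 10.7], [-0.384, -0.003, 0.097, 10.7], [-0.384, -0.003, 0.097, 10.7], [-0.384, -0.003, 0.097, 10.7], [-0.384, -0.003, 0.097, 10.7], [-0.384, -0.003, 0.097, 10.7], [-0.384, -0.003, 0.097, 10.7], [-0.384, -0.003, 0.097, 10.7]],
])

```text
time: 5.75
tool_pos: [0.4979, 0.2167, 0.3107]
tool_rot: [-1.563, -0.007, -1.541]
contact_force: [0.5, -0.5, -2.0]
opening: 0.0276
```

Request:
send_rows([
  [[0, 0, 0, 0], [0, 0, 0, 0], [0, 0, 0, 0]],
])

```text
time: 6.05
tool_pos: [0.4977, 0.2158, 0.3097]
tool_rot: [-1.565, -0.008, -1.542]
contact_force: [0.1, -0.1, -1.5]
opening: 0.0277
```

```bash
python3 - <<'E'
from h import *
c=shot("wrist","w6");save(c["frame"][:,:,::-1].copy(),"w6a",(215,90,455,270),3.3)
print(tool()[2]['tool_rot'])
q=[.4929,.1816,.0288]
delta(tcp_for(q,.16,dx=.005,dz=.074),q[2]-np.pi/2)
E
```

```text
[-1.56399901 -0.00740282 -1.54275014]
row mm [ 0.2 -1.6  1.2] twist -0.04 | pos [0.4979 0.2155 0.3101] yaw -1.5428 q6 0.25
```

View pics/w6.png

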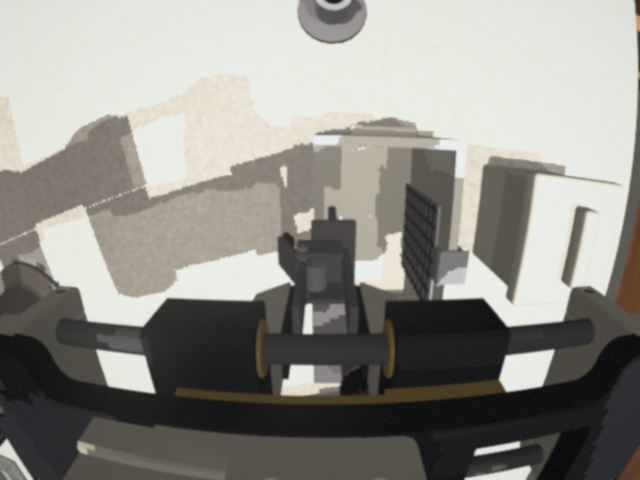

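View pics/w6a.png

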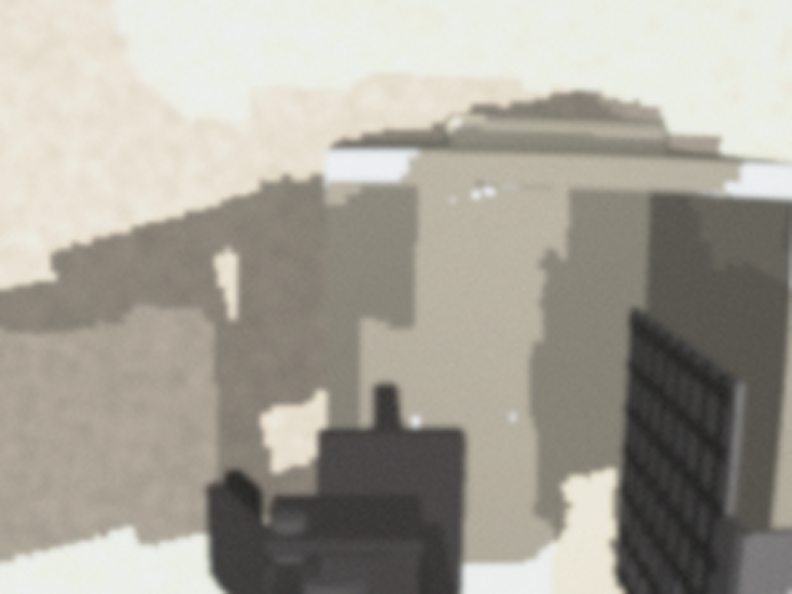

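```bash
python3 - <<'E'
from h import *
c=load("w6");im=c["frame"][:,:,::-1].copy()
g=cv2.createCLAHE(4,(4,4)).apply(cv2.cvtColor(im,cv2.COLOR_BGR2GRAY));g=cv2.cvtColor(g,cv2.COLOR_GRAY2BGR)
save(g,"w6b",(300,120,370,230),5.4); save(g,"w6c",(410,125,480,195),8)
E
```

```text
(no output)
```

View pics/w6b.png

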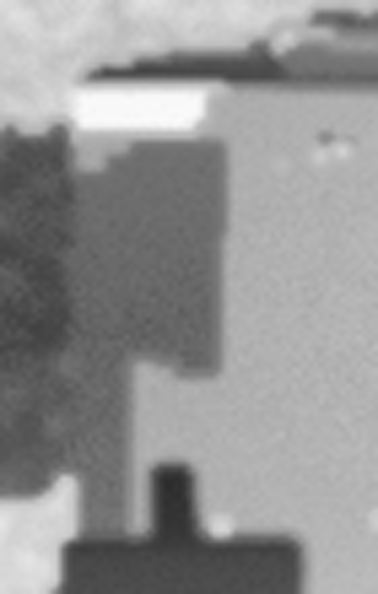

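View pics/w6c.png

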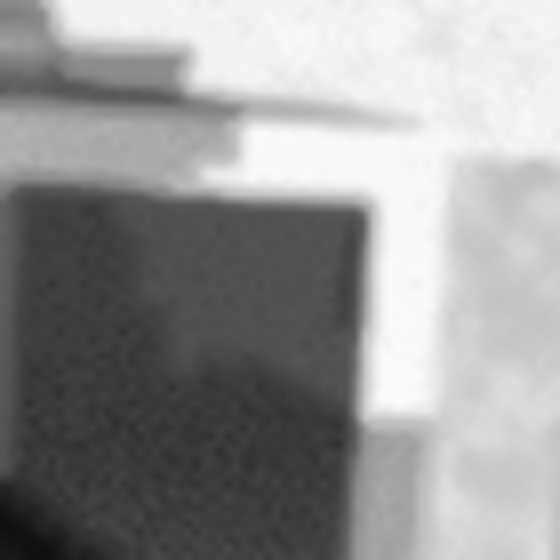

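```bash
cat >> h.py <<'E'
def fitlines(c,z,ob,x0):
    # ob: (px,axis,val)
    W=[onz(c,o[0],z,bool(c.get('fish',False))) for o in ob]
    def f(q):
        C,S=np.cos(q[2]),np.sin(q[2]);out=[]
        for w,o in zip(W,ob):
            d=w[:2]-q[:2];l=(C*d[0]+S*d[1],-S*d[0]+C*d[1]);out.append((l[o[1]]-o[2]))
        return np.array(out)*1000
    r=least_squares(f,x0,loss='soft_l1').x;return r,f(r)
E
python3 - <<'E'
from h import *
c=load("w6")
ob=[((313.9,135.7),0,-.004),((313.9,135.7),1,.105),((314.6,218.1),0,-.004),((324.1,194.1),0,.004),((324.4,218.1),0,.004),((455.6,150.6),0,.108),((455.6,150.6),1,.097),((464.6,172.5),0,.116)]
r,e=fitlines(c,.16,ob,[.49,.18,.03]);print(r,e.round(1))
delta(tcp_for(r,.16,dx=.005,dz=.0),r[2]-np.pi/2)
p,R,s=tool()
for P in [(-6,59,5),(20,59,5)]:
    P=np.array(P)/1e3-np.array([.00215,.0335,.0777]); print(project(c,p+R@np.array([-P[1],-P[2],P[0]]),True))
E
```

```text
[0.49593569 0.18390827 0.02858955] [ 0.2  0.2  0.4 -0.1  0.1 -0.8 -0.2  0.1]
row mm [-2.5 72.4  3.8] twist -0.03 | pos [0.4979 0.2155 0.3101] yaw -1.5428 q6 0.25
[[309.58629776 224.97137188]]
[[355.06329866 225.04516372]]
```

Request:
send_rows([
  [[-0.002, 0, 0.004, 0], [-0.002, 0.012, 0.004, 0], [-0.002, 0.024, 0.004, 0], [-0.002, 0.036, 0.004, 0], [-0.002, 0.048, 0.004, 0], [-0.002, 0.06, 0.004, 0], [-0.002, 0.06, 0.004, 0]],
])

```text
time: 6.8
tool_pos: [0.5013, 0.2169, 0.2478]
tool_rot: [-1.568, -0.008, -1.543]
contact_force: [-0.0, 0.3, -1.2]
opening: 0.0276
```

```bash
python3 - <<'E'
from h import *
c=shot("wrist","w7");im=c["frame"][:,:,::-1].copy();save(im,"w7a",(215,100,435,300),3.6)
s=shot("scene","s7",(300,130,460,290),5)
r=[0.49593569,0.18390827,0.02858955]
delta(tcp_for(r,.16,dx=.005,dz=.0),r[2]-np.pi/2); delta(tcp_for(r,.16),r[2]-np.pi/2);print(tool()[2]['contact_force'],tool()[2]['tool_rot'])
E
```

```text
row mm [-0.5 12.2 -0.2] twist -0.02 | pos [0.5022 0.2172 0.2499] yaw -1.5426 q6 0.25
row mm [-0.5 12.1 -5.2] twist -0.02 | pos [0.5022 0.2172 0.2499] yaw -1.5426 q6 0.25
[ 0.01576265 -0.22596993 -0.9412018 ] [-1.56446371 -0.00748173 -1.54261704]
```

View pics/w7a.png

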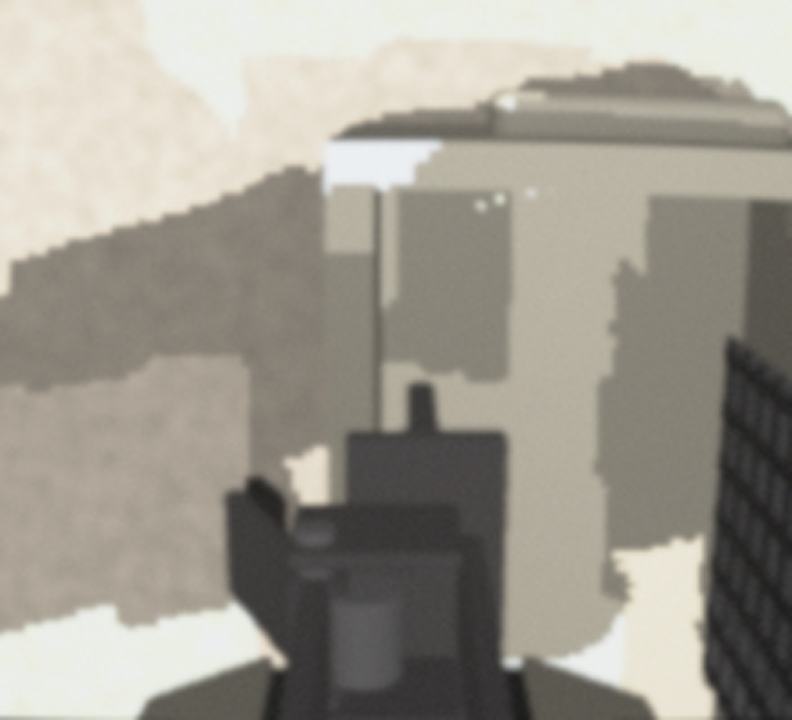

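View pics/s7.png

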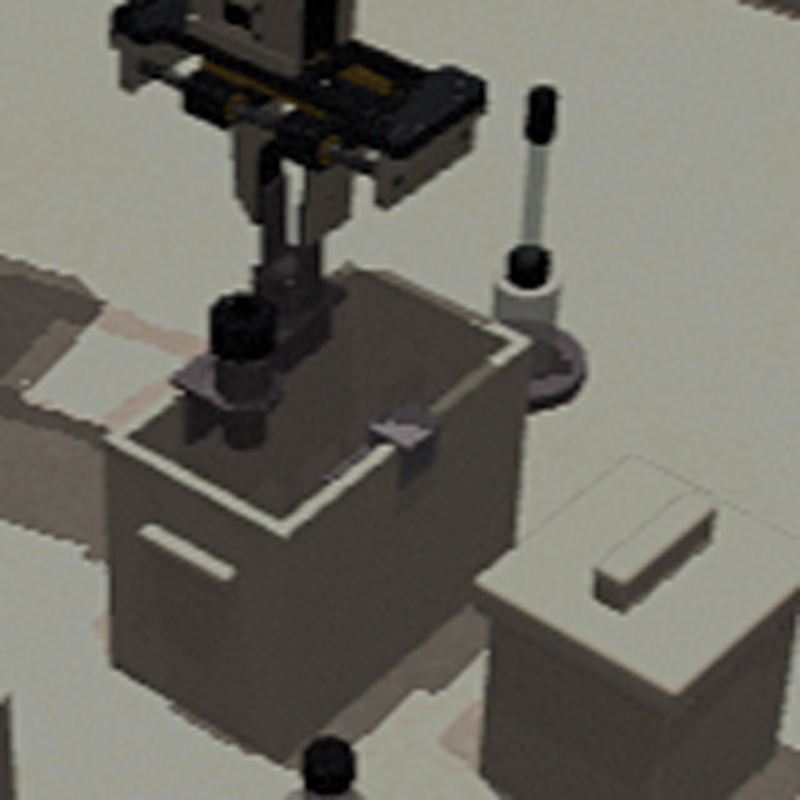

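Request:
send_rows([
  [[0, 0.006, 0, 0], [0, 0.011, 0, 0], [0, 0.014, 0, 0], [0, 0.014, 0, 0], [0, 0.014, 0, 0]],
])

```text
time: 7.4
tool_pos: [0.5027, 0.2178, 0.2378]
tool_rot: [-1.561, -0.006, -1.542]
contact_force: [-2.1, 1.9, 9.7]
opening: 0.028
```

Request:
send_rows([
  [[0, 0, -0.002, 0], [0, 0, -0.004, 0], [0, 0, -0.005, 0], [0, 0, -0.005, 0]],
])

```text
time: 7.8
tool_pos: [0.4981, 0.2177, 0.2381]
tool_rot: [-1.56, -0.006, -1.542]
contact_force: [2.1, 1.3, 1.7]
opening: 0.0278
```

```bash
python3 - <<'E'
from h import *
c=shot("wrist","w8");im=c["frame"][:,:,::-1].copy();save(im,"w8a",(215,100,435,300),3.6)
r=[0.49593569,0.18390827,0.02858955]
delta(tcp_for(r,.16),r[2]-np.pi/2);print(tool()[2]['contact_force'],tool()[2]['tool_rot'])
E
```

```text
row mm [ 0.3  0.4 -1. ] twist 0.0 | pos [0.4981 0.2178 0.2381] yaw -1.5422 q6 0.25
[2.10467123 0.79565061 2.82550897] [-1.55998942 -0.00571156 -1.54215279]
```

View pics/w8a.png

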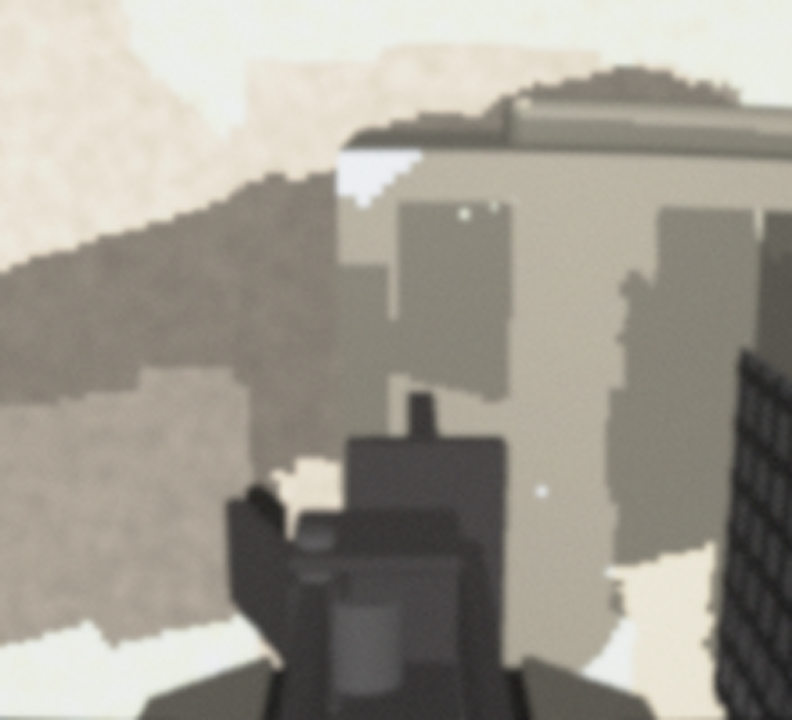

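Request:
send_rows([
  [[0, 0.0005, -0.0015, 0], [0, 0.0005, -0.003, 0], [0, 0.0005, -0.004, 0], [0, 0.0005, -0.004, 0]],
])

```text
time: 8.25
tool_pos: [0.4946, 0.2176, 0.2379]
tool_rot: [-1.558, -0.006, -1.542]
contact_force: [4.0, 0.1, 4.0]
opening: 0.0274
```

```bash
python3 - <<'E'
from h import *
c=shot("wrist","w9");im=c["frame"][:,:,::-1].copy();save(im,"w9a",(265,130,385,250),6)
print(tool()[2]['contact_force'],tool()[2]['tool_rot'])
E
```

```text
[4.59075764 0.05337957 5.4032683 ] [-1.55860785 -0.00569225 -1.54218929]
```

View pics/w9a.png

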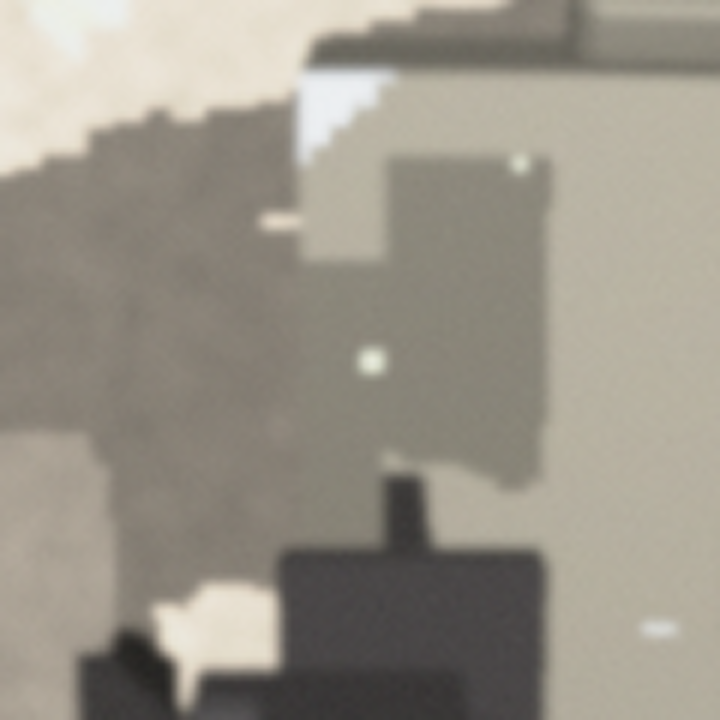

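Request:
send_rows([
  [[0, 0.001, 0, 0], [0, 0.001, 0, 0], [0, 0.001, 0, 0], [0, 0.001, 0, 0], [0, 0.001, 0, 0], [0, 0.001, 0, 0], [0, 0.001, 0, 0]],
], gripper=1)

```text
time: 9.0
tool_pos: [0.4947, 0.2176, 0.2368]
tool_rot: [-1.559, -0.006, -1.542]
contact_force: [0.1, -0.1, -0.4]
opening: 0.0794
```

```bash
python3 - <<'E'
from h import *
c=shot("wrist","w10");im=c["frame"][:,:,::-1].copy();save(im,"w10a",(215,130,435,330),3.6)
print(tool()[2]['contact_force'],tool()[2]['tool_rot'])
E
```

```text
[0.06245623 0.04753005 0.38451743] [-1.55828785 -0.00561971 -1.54225342]
```

View pics/w10a.png

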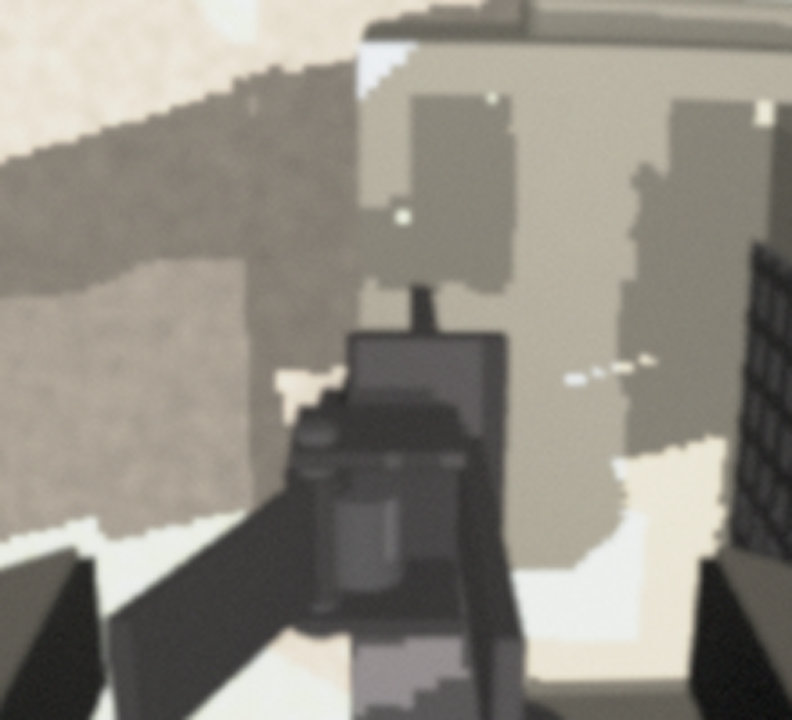

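Request:
send_rows([
  [[0, 0, 0, 0], [0, 0, 0, 0], [0, -0.02, 0, 0], [0, -0.05, 0, 0], [0, -0.09, 0, 0], [-0.02, -0.11, 0, 0], [-0.02, -0.11, 0, 0], [-0.02, -0.11, 0, 0]],
], gripper=1)

```text
time: 9.85
tool_pos: [0.4926, 0.2382, 0.3463]
tool_rot: [-1.558, -0.006, -1.541]
contact_force: [-0.0, 0.1, -0.6]
opening: 0.0918
```

```bash
python3 - <<'E'
from h import *
c=shot("wrist","w11");im=c["frame"][:,:,::-1].copy();save(im,"w11a",(255,130,485,345),3.4)
save(im,"w11b",(295,230,395,345),5.2)
s=shot("scene","s11",(300,130,460,290),5)
print(tool()[2]['contact_force'],tool()[2]['tool_rot'],tool()[0])
E
```

```text
[ 0.48340412 -0.84831921 -0.38845165] [-1.56098236 -0.00673174 -1.54240933] [0.49236035 0.23760382 0.34523875]
```

View pics/w11a.png

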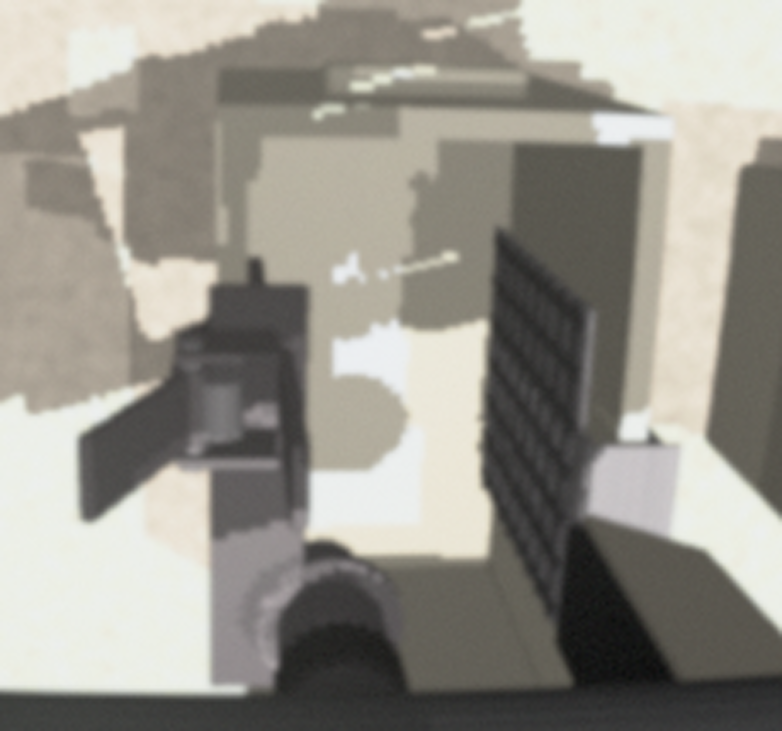

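View pics/w11b.png

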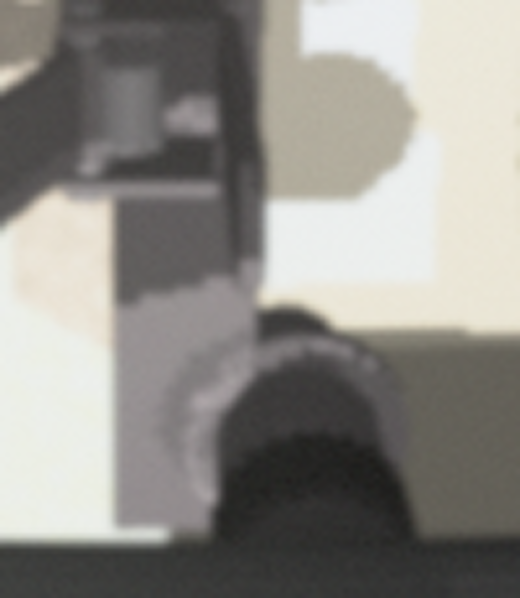

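View pics/s11.png

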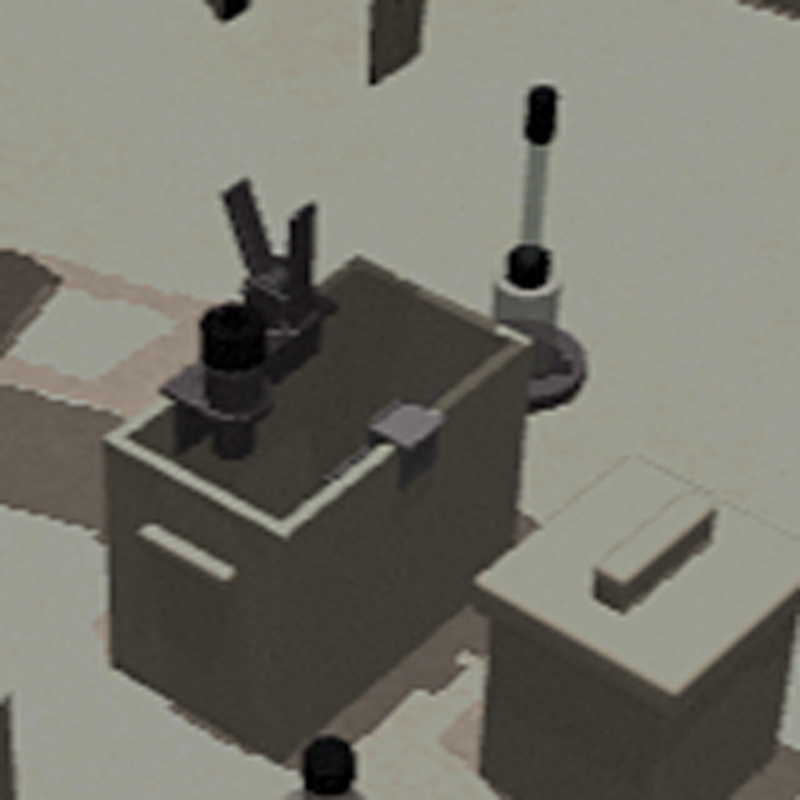

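```bash
python3 - <<'E'
from h import *
c=load("w11")
L=np.array([(-6,59,5),(20,59,5),(-6,-59,5),(-32,44,76),(-32,24,76),(16,24,76)])/1e3
px=[(317.1,213.8),(345.3,213.8),(317.3,331),(278.5,258.8),(280.9,282.9),(345.3,283.8)]
r,e=fitpose(c,L,px,[.49,.18,.03],.16);print('holder',r,e.round(1).tolist())
ob=[((319.1,160.9),0,-.004),((319.1,160.9),1,.105),((319.7,211),0,-.004),((443.8,172.6),0,.108),((443.8,172.6),1,.097),((452.6,163.8),0,.116)]
q,e=fitlines(c,.16,ob,[.49,.18,.03]);print('rim',q,e.round(1))
C,S=np.cos(r[2]),np.sin(r[2]);n=np.array([r[0]+C*.028+S*.038,r[1]+S*.028-C*.038,.202]);print('nut',n)
delta([n[0],n[1],.30],.9)
E
```

```text
holder [0.49593276 0.18511674 0.02846129] [[-0.7, -0.3], [1.1, -0.4], [-0.0, 0.5], [-0.1, -0.8], [-1.3, 1.2], [1.3, 0.2]]
rim [0.4962562  0.18412478 0.030902  ] [ 0.4  0.2  0.7 -0.5 -0.2 -0.5]
nut [0.52500281 0.14792893 0.202     ]
row mm [90.3 46.1 29.6] twist -139.94 | pos [0.4924 0.2376 0.3452] yaw -1.5424 q6 0.29
```

Request:
send_rows([
  [[0.153, 0.015, -0.018, -68], [0.153, 0.015, -0.018, -68], [0.153, 0.015, -0.018, -68], [0.153, 0.015, -0.018, -68], [0.153, 0.015, -0.018, -68], [0.153, 0.015, -0.018, -68], [0.153, 0.015, -0.018, -68], [0.153, 0.015, -0.018, -68]],
], gripper=0.58)

```text
time: 10.75
tool_pos: [0.4783, 0.0834, 0.3297]
tool_rot: [-1.574, -0.009, -0.381]
contact_force: [-0.3, -0.1, 0.1]
opening: 0.0532
```

```bash
python3 - <<'E'
from h import *
delta([.470,.080,.33],.9)
E
```

```text
row mm [-6.4 -0.3 -6.2] twist -73.42 | pos [0.4783 0.0834 0.3297] yaw -0.3814 q6 -1.17
```

Request:
send_rows([
  [[-0.006, 0, -0.006, -73], [-0.006, 0, -0.006, -73], [-0.006, 0, -0.006, -73], [-0.006, 0, -0.006, -73], [-0.006, 0, -0.006, -73], [-0.006, 0, -0.006, -73], [-0.006, 0, -0.006, -73], [-0.006, 0, -0.006, -73]],
])

```text
time: 11.55
tool_pos: [0.4699, 0.0795, 0.3283]
tool_rot: [-1.579, 0.002, 0.819]
contact_force: [0.1, -0.6, -0.4]
opening: 0.0531
```

```bash
python3 - <<'E'
from h import *
delta([.470,.080,.33],.9)
c=shot("wrist","w12");im=c["frame"][:,:,::-1].copy();save(im,"w12a",(215,130,445,345),3.4)
print(tool()[2]['tool_rot'])
E
```

```text
row mm [ 0.4 -1.7  0.3] twist -4.65 | pos [0.4699 0.0795 0.3283] yaw 0.8189 q6 -2.38
[-1.57891405  0.00179567  0.82653641]
```

View pics/w12a.png

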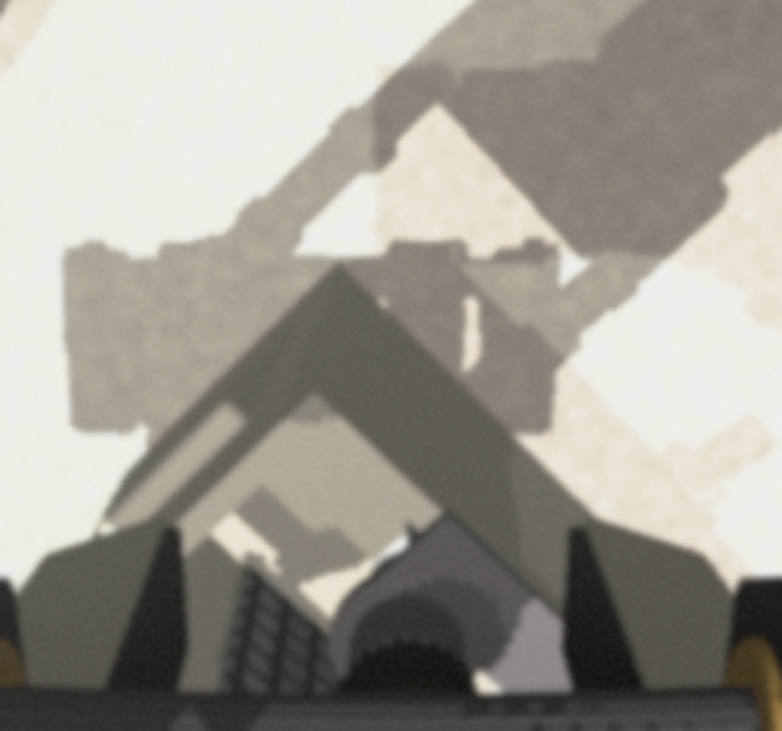

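Request:
send_rows([
  [[-0.04, 0, 0, -4.6], [-0.04, 0, 0, -4.6], [-0.04, 0, 0, -4.6], [-0.04, 0, 0, -4.6]],
])

```text
time: 12.0
tool_pos: [0.4431, 0.0501, 0.3282]
tool_rot: [-1.578, 0.002, 0.905]
contact_force: [-0.1, 0.0, -0.7]
opening: 0.0532
```

```bash
python3 - <<'E'
from h import *
c=shot("wrist","w13");im=c["frame"][:,:,::-1].copy();save(im,"w13a",(275,230,395,340),6.4)
print(tool()[2]['tool_rot'],tool()[0])
print(project(c,[[.5225,.1468,.214],[.525,.148,.214]],True))
E
```

```text
[-1.57842096  0.00237541  0.90530707] [0.44315727 0.05028    0.3281672 ]
[[323.95838751 387.02304231]
 [322.51385104 389.22490202]]
```

View pics/w13a.png

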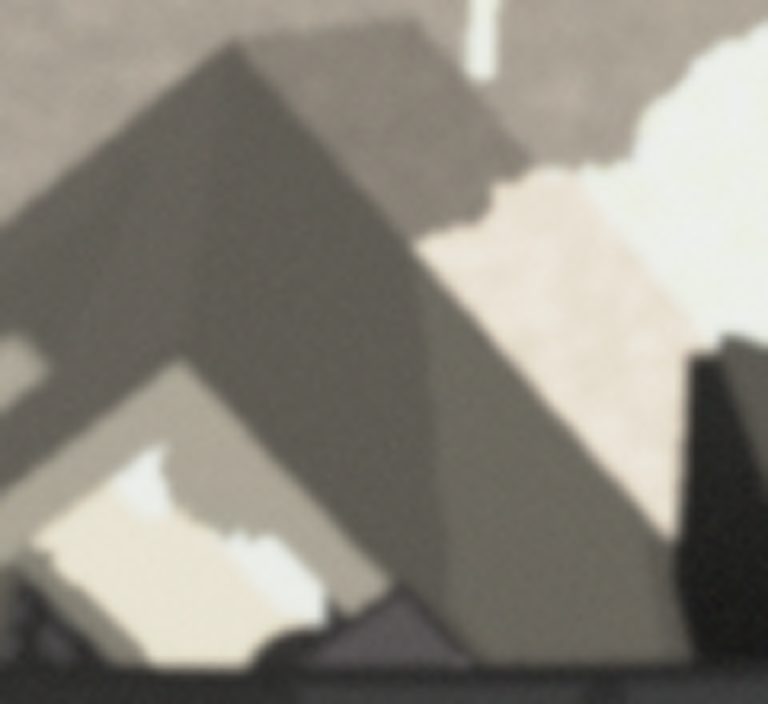

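Request:
send_rows([
  [[0.045, 0, -0.001, 0], [0.09, 0, -0.003, 0], [0.095, 0, -0.003, 0], [0.095, 0, -0.003, 0], [0.095, 0, -0.003, 0]],
])

```text
time: 12.55
tool_pos: [0.5038, 0.123, 0.3277]
tool_rot: [-1.578, 0.003, 0.905]
contact_force: [-0.5, -0.5, -0.4]
opening: 0.0533
```

```bash
python3 - <<'E'
from h import *
c=shot("wrist","w14");im=c["frame"][:,:,::-1].copy();save(im,"w14a",(275,230,395,340),6.4)
print(tool()[2]['tool_rot'],tool()[0])
print(project(c,[[.5225,.1468,.214],[.525,.148,.214]],True))
E
```

```text
[-1.57831583  0.00287506  0.9047049 ] [0.50366788 0.12267128 0.32797722]
[[327.40342876 285.90940657]
 [325.70998723 289.02129082]]
```

View pics/w14a.png

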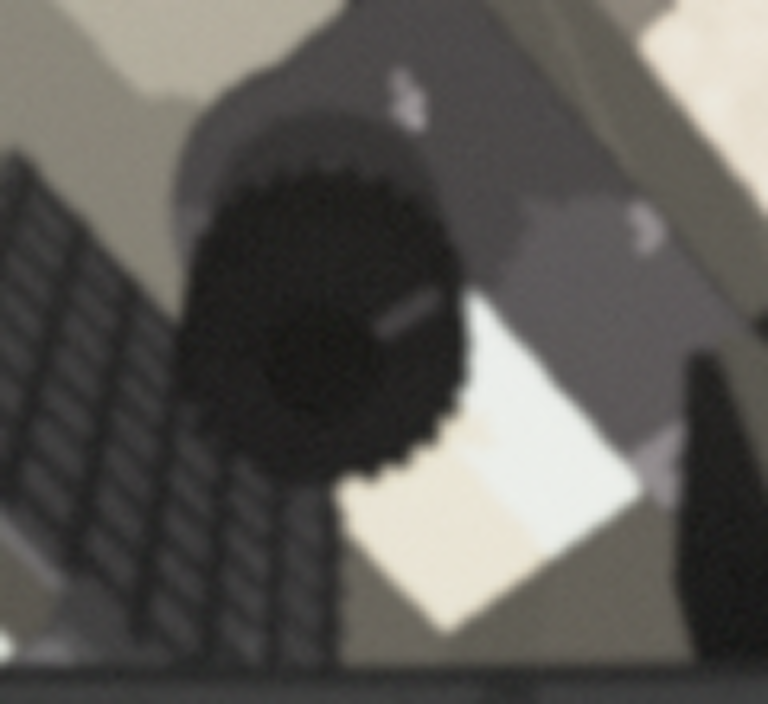

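```bash
python3 - <<'E'
from h import *
c=load("w14")
for px in [(325.3,282.8)]:
    B=onz(c,px,.2135,True);print(B)
A=np.array([.525,.1479]);ya,yb=-1.5424,.905
M=[];v=[]
for y,m in((ya,A),(yb,B[:2])):
    C,S=np.cos(y),np.sin(y)
    M.append([1,0,C,-S]);v.append(m[0]);M.append([0,1,S,C]);v.append(m[1])
print(np.linalg.solve(np.array(M),v))
C,S=np.cos(.029),np.sin(.029)
rib=(np.array([405,313])/6.4+[275,230]);rw=onz(c,rib,.214,True);print('rib ang',np.degrees(np.arctan2(*(rw-B)[:2][::-1])))
E
```

```text
[0.52231832 0.14409164 0.2135    ]
[ 0.52434798  0.14551078 -0.00236974  0.00071959]
rib ang 161.27528398663074
```

```bash
python3 - <<'E'
from h import *
delta([.5234,.1461,.25],.905);delta([.5234,.1461,.2085],.905)
E
```

```text
row mm [30.8 77.9 -0.5] twist -0.02 | pos [0.5037 0.1227 0.328 ] yaw 0.9047 q6 -2.38
row mm [ 3.100e+01  1.194e+02 -1.000e-01] twist -0.02 | pos [0.5037 0.1227 0.328 ] yaw 0.9047 q6 -2.38
```

Request:
send_rows([
  [[0.031, 0, 0, 0], [0.031, 0.03, 0, 0], [0.031, 0.06, 0, 0], [0.031, 0.09, 0, 0], [0.031, 0.11, 0, 0], [0.031, 0.1195, 0, 0], [0.031, 0.1195, 0, 0], [0.031, 0.1195, 0, 0]],
])

```text
time: 13.4
tool_pos: [0.5238, 0.1459, 0.2096]
tool_rot: [-1.58, 0.002, 0.904]
contact_force: [0.7, 0.1, 0.5]
opening: 0.0533
```

```bash
python3 - <<'E'
from h import *
delta([.5234,.1461,.2085],.905);print(tool()[2]['contact_force'],tool()[2]['tool_rot'])
c=shot("wrist","w15");im=c["frame"][:,:,::-1].copy();save(im,"w15a",(215,180,445,360),3.4)
c=shot("scene","s15",(300,130,460,290),5)
E
```

```text
row mm [-0.1  1.1  0.5] twist -0.05 | pos [0.5238 0.1459 0.2096] yaw 0.9042 q6 -2.34
[0.69665255 0.14405749 0.45268598] [-1.57972753  0.00160614  0.90416234]
```

View pics/w15a.png

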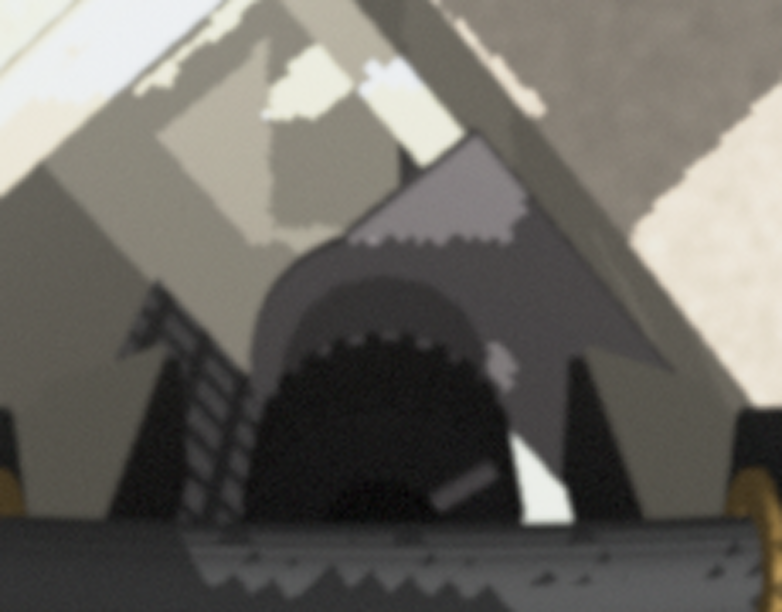

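View pics/s15.png

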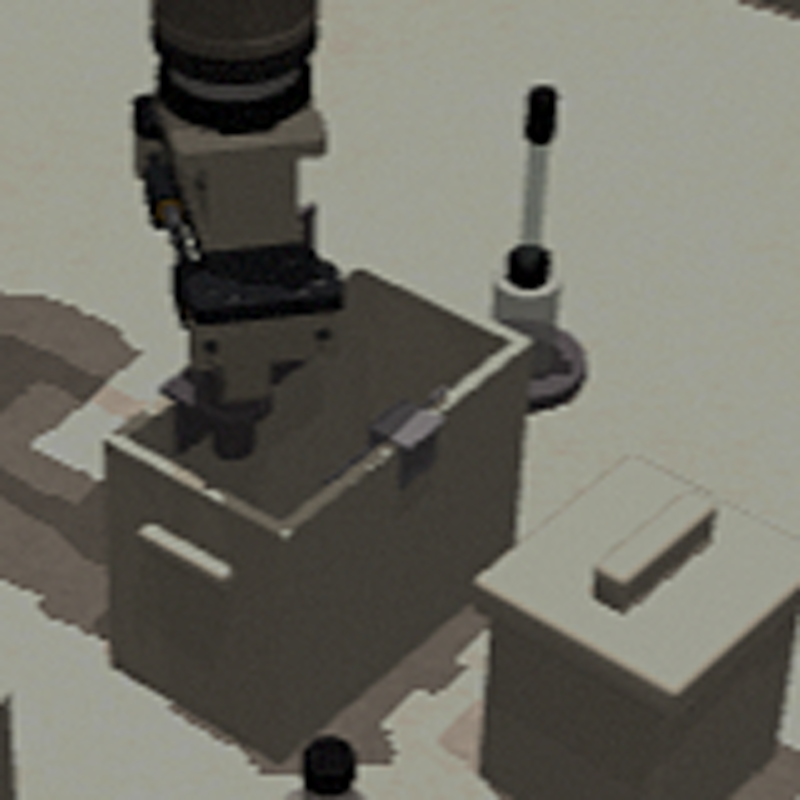

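Request:
send_rows([
  [[0, 0.001, 0, 0], [0, 0.001, 0, 0], [0, 0.001, 0, 0], [0, 0.001, 0, 0], [0, 0.001, 0, 0]],
], gripper=0.2, grip_force=14)

```text
time: 14.0
tool_pos: [0.5238, 0.1465, 0.2091]
tool_rot: [-1.58, 0.001, 0.905]
contact_force: [-1.4, 2.7, 3.2]
opening: 0.0336
```

```bash
python3 - <<'E'
from h import *
s=tool()[2];print(s['contact_force'],s['torque'],s['tool_rot'],s['tool_pos'],s['opening'],s['qpos'])
E
```

```text
[-1.38986867  2.70959652  3.17318075] [ 0.53466807  0.50902233 -0.01946857] [-1.57973039e+00  6.58604991e-04  9.04671238e-01] [0.52377981 0.14653083 0.20911643] 0.03355178061129471 [ 0.13558945  0.41101753  1.54207994 -0.00742995  1.18276457 -2.3370895 ]
```

Request:
send_rows([
  [[0, 0.0001, 0.0003, 8], [0, 0.0002, 0.0003, 16], [0, 0.0003, 0.0003, 24], [0, 0.0004, 0.0003, 32], [0, 0.0005, 0.0003, 40], [0, 0.0006, 0.0003, 48], [0, 0.0007, 0.0003, 56], [0, 0.0007, 0.0003, 64]],
])

```text
time: 14.8
tool_pos: [0.5234, 0.1469, 0.2085]
tool_rot: [-1.575, -0.007, -0.218]
contact_force: [-1.2, 2.5, 1.7]
opening: 0.0335
```

```bash
cat > st.py <<'E'
from h import *
s=tool()[2];print('F',s['contact_force'].round(2),'T',s['torque'].round(3),s['tool_rot'].round(4),s['tool_pos'].round(4),round(s['opening'],4),'q6',s['qpos'][5].round(3),s['time'])
E
python3 st.py
```

```text
F [-1.17  2.53  1.69] T [0.235 0.421 0.023] [-1.5752 -0.0074 -0.2178] [0.5234 0.1469 0.2085] 0.0335 q6 -1.214 14.8
```

```bash
python3 - <<'E'
from h import *
c=shot("wrist","w16");im=c["frame"][:,:,::-1].copy();save(im,"w16a",(215,180,445,360),3.4)
E
```

```text
(no output)
```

View pics/w16a.png

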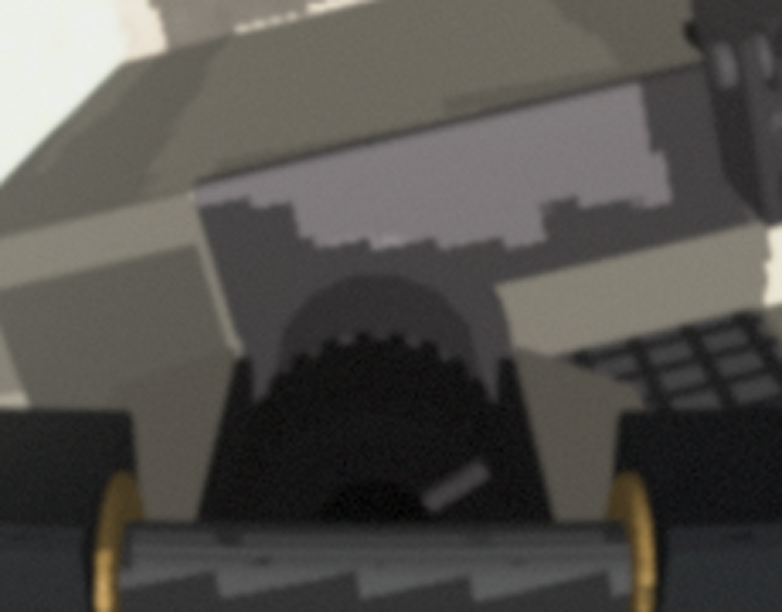

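Request:
send_rows([
  [[0, 0.0001, 0, 8], [0, 0.0002, 0, 16], [0, 0.0003, 0, 24], [0, 0.0004, 0, 32], [0, 0.0005, 0, 40], [0, 0.0006, 0, 48], [0, 0.0007, 0, 56], [0, 0.0007, 0, 63]],
])

```text
time: 15.65
tool_pos: [0.5232, 0.1472, 0.2079]
tool_rot: [-1.566, -0.007, -1.327]
contact_force: [-1.6, 1.9, 2.0]
opening: 0.0335
```

```bash
python3 st.py
```

```text
F [-1.62  1.88  2.02] T [0.273 0.539 0.025] [-1.5662 -0.0067 -1.3267] [0.5232 0.1472 0.2079] 0.0335 q6 -0.105 15.65
```

Request:
send_rows([
  [[0, 0.0001, 0, 5], [0, 0.0001, 0, 10], [0, 0.0002, 0, 15], [0, 0.0002, 0, 20]],
])

```text
time: 16.05
tool_pos: [0.5232, 0.1473, 0.2077]
tool_rot: [-1.564, -0.005, -1.676]
contact_force: [0.1, 1.7, 1.8]
opening: 0.0336
```

```bash
python3 st.py
```

```text
F [0.12 1.72 1.79] T [ 0.166  0.45  -0.057] [-1.5644 -0.0047 -1.6764] [0.5232 0.1473 0.2077] 0.0336 q6 0.245 16.05
```

```bash
python3 - <<'E'
from h import *
c=shot("wrist","w17");im=c["frame"][:,:,::-1].copy();save(im,"w17a",(215,180,445,360),3.4)
E
python3 st.py
```

```text
F [-0.63  1.87  1.91] T [ 0.144  0.402 -0.015] [-1.5643 -0.0047 -1.6808] [0.5232 0.1472 0.2077] 0.0337 q6 0.249 16.1
```

View pics/w17a.png

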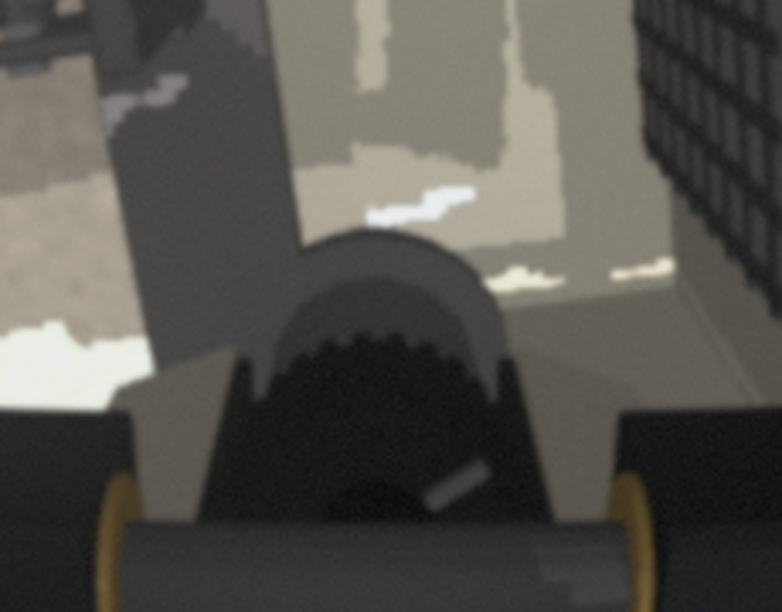

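Request:
send_rows([
  [[0, 0.0001, 0, 5], [0, 0.0001, 0, 10], [0, 0.0002, 0, 15], [0, 0.0002, 0, 20]],
])

```text
time: 16.5
tool_pos: [0.5233, 0.1472, 0.2075]
tool_rot: [-1.563, -0.002, -2.029]
contact_force: [-0.2, 1.6, 1.6]
opening: 0.0338
```

```bash
python3 st.py
```

```text
F [-0.23  1.55  1.64] T [0.18  0.402 0.058] [-1.563  -0.0021 -2.0293] [0.5233 0.1472 0.2075] 0.0338 q6 0.598 16.5
```

Total about 2.93 rad, no stop yet. Smaller steps.

Request:
send_rows([
  [[0, 0.0001, 0, 5], [0, 0.0001, 0, 10], [0, 0.0002, 0, 15]],
])

```text
time: 16.8
tool_pos: [0.5235, 0.1471, 0.2073]
tool_rot: [-1.562, -0.0, -2.29]
contact_force: [-1.6, 0.5, 3.1]
opening: 0.0336
```

```bash
python3 st.py
```

```text
F [-1.64  0.47  3.07] T [-0.009  0.372  0.354] [-1.5622e+00 -1.0000e-04 -2.2899e+00] [0.5235 0.1471 0.2073] 0.0336 q6 0.858 16.8
```

```bash
python3 - <<'E'
from h import *
c=shot("wrist","w18");im=c["frame"][:,:,::-1].copy();save(im,"w18a",(215,180,445,360),3.4)
E
python3 st.py
```

```text
F [-1.07  0.4   1.73] T [0.038 0.271 0.249] [-1.5622e+00  2.0000e-04 -2.2944e+00] [0.5235 0.1472 0.2073] 0.0336 q6 0.863 16.85
```

View pics/w18a.png

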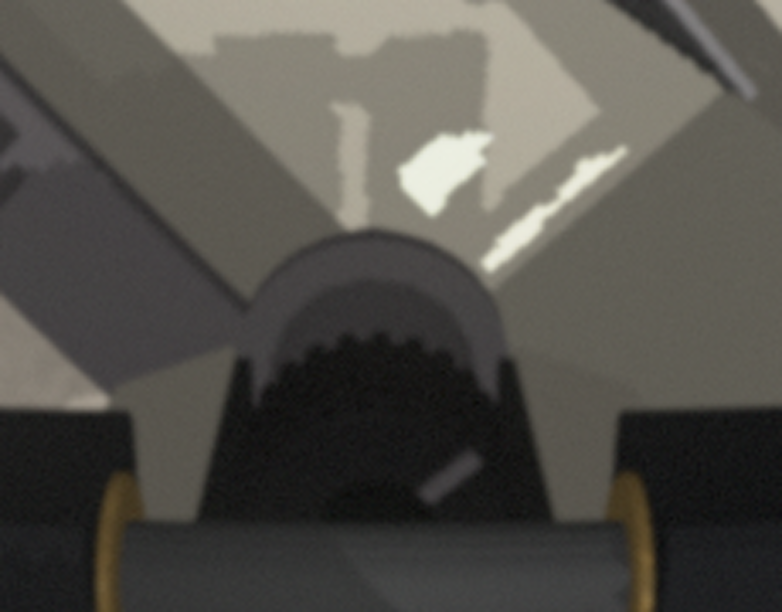

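Request:
send_rows([
  [[0, 0, 0, 4], [0, 0, 0, 7], [0, 0, 0, 7]],
])

```text
time: 17.15
tool_pos: [0.5237, 0.1472, 0.2073]
tool_rot: [-1.562, 0.001, -2.413]
contact_force: [0.1, 2.2, 1.2]
opening: 0.0336
```

```bash
python3 - <<'E'
from h import *
c=shot("wrist","w19");im=c["frame"][:,:,::-1].copy();save(im,"w19a",(215,180,445,360),3.4)
E
python3 st.py
```

```text
F [-1.17  1.23  1.56] T [0.23  0.23  0.178] [-1.5621e+00  1.4000e-03 -2.4120e+00] [0.5236 0.1472 0.2073] 0.0336 q6 0.981 17.2
```

View pics/w19a.png

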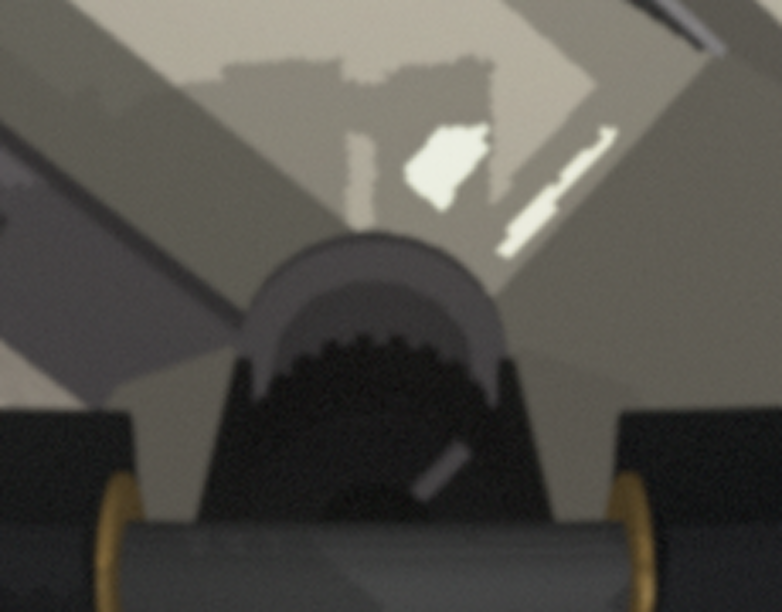

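Request:
send_rows([
  [[0, -0.0001, 0, -7], [0, -0.0001, 0, -14], [0, -0.0002, 0, -21], [0, -0.0003, 0, -28], [0, -0.0004, 0, -35], [0, -0.0005, 0, -42], [0, -0.0005, 0, -48], [0, -0.0005, 0, -48]],
])

```text
time: 18.0
tool_pos: [0.5234, 0.1474, 0.2077]
tool_rot: [-1.564, -0.005, -1.57]
contact_force: [-2.1, 2.1, 1.7]
opening: 0.0335
```

```bash
python3 st.py
```

```text
F [-2.14  2.14  1.69] T [0.275 0.351 0.016] [-1.5645 -0.0053 -1.5703] [0.5234 0.1474 0.2077] 0.0335 q6 0.139 18.0
```

Request:
send_rows([
  [[0, -0.0001, 0, -7], [0, -0.0001, 0, -14], [0, -0.0002, 0, -21], [0, -0.0003, 0, -28], [0, -0.0004, 0, -35], [0, -0.0005, 0, -43], [0, -0.0005, 0, -43], [0, -0.0005, 0, -43]],
])

```text
time: 18.8
tool_pos: [0.5233, 0.1473, 0.2082]
tool_rot: [-1.57, -0.008, -0.824]
contact_force: [-2.6, 0.5, 0.2]
opening: 0.0339
```

```bash
python3 st.py; python3 - <<'E'
from h import *
c=shot("wrist","w20");im=c["frame"][:,:,::-1].copy();save(im,"w20",None,1);save(im,"w20a",(215,180,445,360),3.4)
c=shot("scene","s20",(300,130,460,290),5)
E
```

```text
F [-2.61  0.5   0.16] T [0.23  0.244 0.038] [-1.57   -0.0081 -0.824 ] [0.5233 0.1473 0.2082] 0.0339 q6 -0.608 18.8
```

View pics/w20.png

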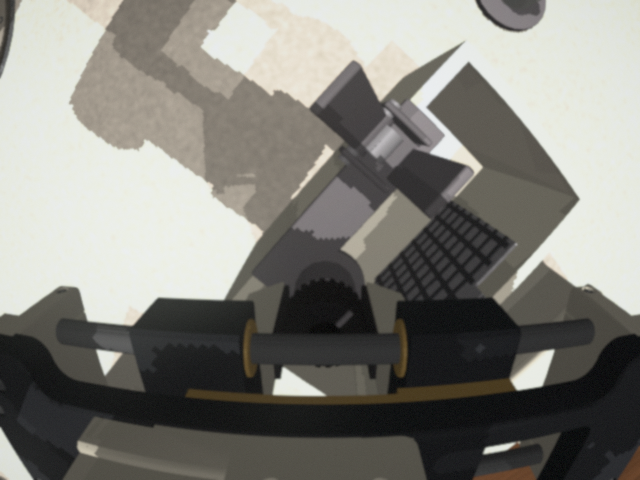

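View pics/w20a.png

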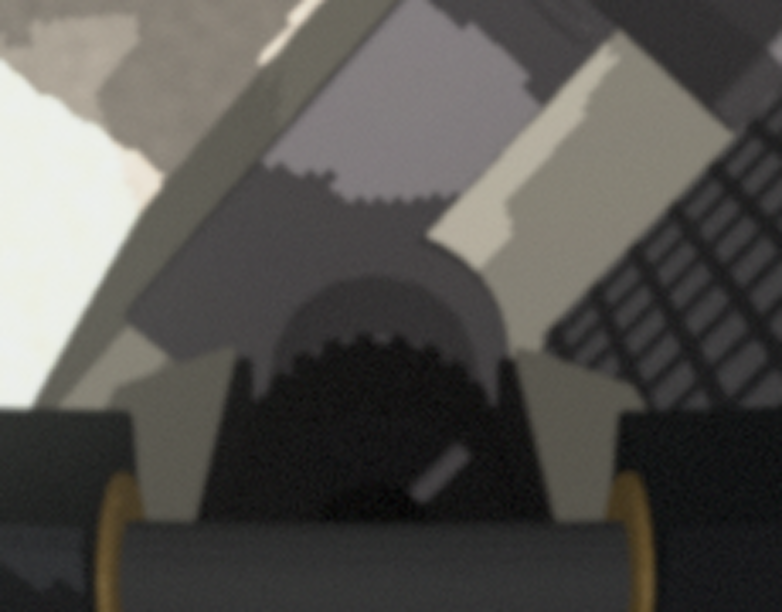

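View pics/s20.png

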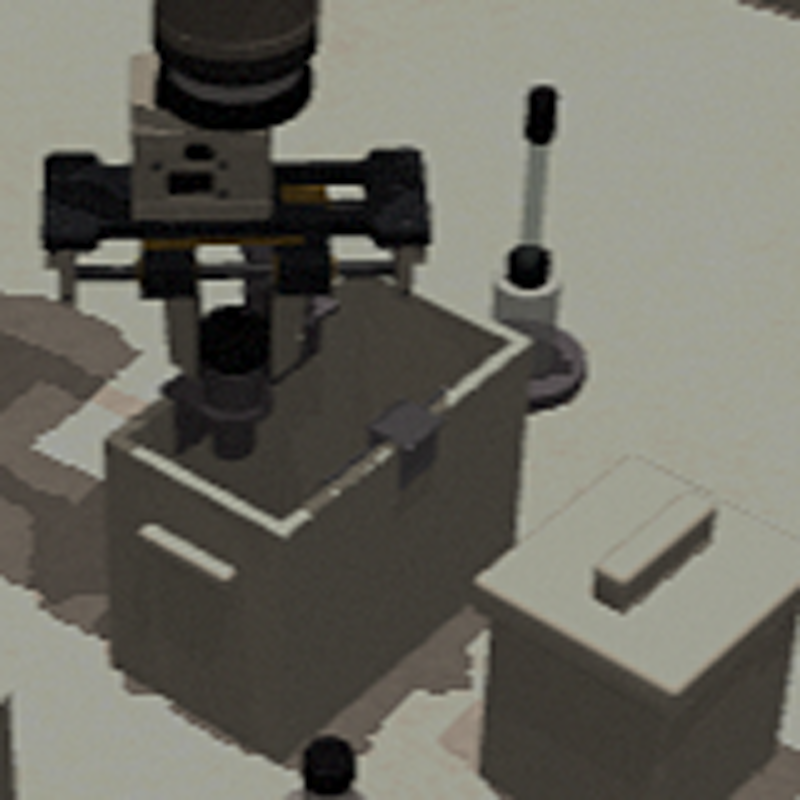

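```bash
python3 st.py; python3 -c "
from cell import hand_in
print(hand_in())"
```

```text
F [-1.58  1.22  0.59] T [ 0.182  0.337 -0.007] [-1.5699 -0.0081 -0.8228] [0.5233 0.1473 0.2082] 0.0338 q6 -0.609 18.9
the job is handed in; nothing more can be done
None
```

The holder is now on the plating tank's near rim with the gland inside. The nut is backed off about 91° and still gripped between the fingers. I handed the job in at about 19 s on the robot's clock; no verdict was reported.

- **Holder:** I squeezed the clamp to its stop, lifted the holder off the rinse tank and lowered it onto the plating tank until it pressed down with about 10 N. I then drew it back until the apron plate touched the wall and let go. A camera fit right after release put it within about 0.3 mm across the rim and 1 mm of the middle along it, with 0.002 rad of yaw. I did not repeat that fit at the end. The last pictures show the clamp still closed and no visible shift.
- **Nut:** It turned clockwise about 3.1 to 3.2 rad. Then the torque jumped from about 0.05 to 0.35 N m, and the rib on top began slipping in the fingers, which I took as bottomed. A further 7° nudge only made it slip more. I then turned the gripper back 1.59 rad (91°), and the rib did not slip.
- **Last reading:** Finger opening was 33.8 mm with a 14 N grip setting, and the side force on the tool was about 2 N.
- **Disagreement:** The camera and arm-based estimates of the nut's position differed by about 2 to 2.5 mm. I aimed between them, and the fingers centred on the nut without trouble.
- **Bystanders:** I did not touch the other objects on the bench.

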